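# Roll the sterilising drum into the scanner gate and scan it

## Task

Roll the steel sterilising drum along the grey mat, pushing it with a fingertip on its top (not on its side, and without gripping or lifting it), until it comes to rest centred between the two posts of the scanner gate, its axis in line with the posts and lying on the black line that joins them. Then press the scanner's button fully down and let it come up again, leaving the drum where it is. Do not disturb the jars, bottles, dish and spatula round about.

Things in the scene. Friction and masses are not known exactly. Their poses are not given: they have to be found in the camera images.
- drum: steel drum, a plain closed cylinder lying on the mat, 70 mm diameter, 130 mm long, 0.25 to 0.5 kg. Origin at its centre, 39 mm above the table (its top at 74 mm); its x is the cylinder's axis, z points up at the start and turns as it rolls. Let go at 30 mm/s it stops in a few mm; nothing else stops it. A finger on top moves twice as far as the drum and so runs off it: use several strokes
- gate: scanner gate, fixed: two white posts astride the mat, a thin flat black line between them. Origin on the table midway between the posts; x along the line to the far post, y along the mat (rolling direction). Inner faces at x = -85 and +85 mm; posts 24 mm wide (y), near one 24 deep, 90 tall, far one 60 deep with a head 50 wide, 102 tall. The drum starts 80 to 130 mm away along y, on either side
- mat: the flat grey mat, fixed, 165 mm (x) by 300 mm (y), 4 mm thick, firm; origin at the centre of its underside, its axes parallel to the gate's
- scan_top (a point): centre of the top of the scanner's round push button, 28 mm across, on top of the far post, at x = +115 mm, y = 0 in the gate's frame, 120 mm above the table; it is pressed straight down, 6 mm of travel, spring-loaded, about 4 N for the full travel
- scan (a joint): travel of the button: 0 when up, 0.006 m when fully down
- jar_small: a small closed white plastic jar, 48 mm across, 42 mm tall, in front of the mat (robot side); loose, origin at the centre of its underside
- dropper: a small amber bottle with a black cap, 32 mm across, 75 mm tall, behind the mat (far side); loose, origin at the centre of its underside
- amber: an amber bottle with a metal cap, 58 mm across, 125 mm tall, to the left of the mat; loose, origin at the centre of its underside
- jar_large: a closed white plastic jar, 64 mm across, 50 mm tall, to the right of the mat; loose, origin at the centre of its underside
- dish: a low round clear lidded dish, 92 mm across, 22 mm tall, to the right of the mat; loose, origin at the centre of its underside
- spatula: a flat steel mixing spatula, 126 mm long, 7 mm thick, lying to the left of the mat; loose, origin on its underside near its middle
Things that resemble listed ones, but are neither listed nor needed, are in the scene too. What is shaped like the drum but blue or green is not meant.

How it is judged:
By the outcome, as a careful person would: the job done as asked, in the order asked, and still so for the second after the job is handed in, with the robot touching nothing.
It also fails if it takes over 58 s, if anything falls off the work surface, if the arm or the gripper's body presses on something with over 40 N, if the wrist force passes 120 N, or if a joint passes its speed limit or range.

## Robot

A 6-joint arm with a two-finger parallel gripper is mounted at the origin on the work surface. World frame = base frame: x ahead of the robot, y to its left, z up, the work surface at z = 0. Lengths are in m, angles in rad, forces in N, time in s.
With the tool pointing down it reaches from about 0.275 to 0.825 m from the base axis. Payload 5.2 kg.
Tool frame: the origin (TCP) lies at the centre of the arm's flange, where the gripper is bolted on; the fingertips stand 186 mm ahead of it and the grasp point (between the pads) lies 167 mm ahead of it; x points along the fingers, z is the direction in which the jaws open and shut, and the axes are right-handed (so a half turn about x gives the same grasp; the last joint's range is limited). The gripper opens to 93 mm and grips with 3 to 60 N. Pads are 15 mm wide; open, the fingers measure 128 mm over their backs; the gripper's body (75 mm by 188 mm) begins 65 mm behind the grasp point.
Start: joints at [1.091, 0.259, 1.535, -0, 1.348, -0.203], TCP at [0.15, 0.529, 0.405] pointing down, gripper open.
Joint ranges: [-3.14, 3.14], [-0.91, 2.08], [0.19, 2.58], [-1.22, 4.36], [0.22, 2.71], [-3.12, 3.12]. Speed limits (rad/s): [2.57, 2.57, 3.14, 3.14, 3.14, 3.14].

## Interface

Orientations are given as [roll, pitch, yaw] about the fixed x, y, z axes, in that order (R = Rz(yaw) Ry(pitch) Rx(roll)).
In Python, from plant import readout, imaging, workorder gives the robot as it stands.
- The arm moves only by the shell command python3 -m creep 'ROWS' [OPENING] [FORCE]. ROWS is JSON, a list of rows, each a list of 2 entries, a list of its own where there are three numbers: the shift along the tool's x, y, z in mm, then the turn, a rotation vector about the tool's x, y, z in degrees. A call has 1 to 10 rows; each row is the pose to reach, as a shift and turn from the pose measured when the call began, along the tool's axes at that moment; what a row does not reach only later rows make up. A row lasts 1/8 s, in which the tool goes at most 62.5 mm and 10.7 degrees, less where a joint would pass 70% of its speed; a pose out of reach is approached as far as the arm can. A call with a gripper value outside its range is refused whole. OPENING is the closure in counts, from 0 (fully open) to 255 (shut), set as the call begins (- or left out, the last holds). The fingers move at their own pace and stop on an object; FORCE is the grip in N (left out, the last holds). Time passes only in rows, so rows that repeat a pose let the fingers close. It gives the time, the measured TCP pose, the force and the opening at its end, in the units of the state.
- readout.sense(): the state, without advancing time (a new reading comes with each control period).
- imaging.camera(name): name is "side" or "top"; returns a dict with "img" (400x640x3 uint8, red, green, blue), "fx", "fy", "cx", "cy" (pixels), "cam_to_world" (4x4, takes a point from camera to world coordinates). Camera axes: x right, y down, z forward; pixel columns grow to the right and rows downward; lengths in m; the calibration is good to about 2 mm. A picture is of the moment at which its call begins. There is no depth.
- workorder.hand_in(): hands the job in, once; it reports no verdict.
Trained networks look in the newest picture that a camera, given by its name, has taken for a name from the list of things; names that differ only in an ending like _2 or _b are one class to them, and where a whole thing is asked for, a point or a joint stands for the part that bears it (a point fixed in the world has none). Each returns a list of dicts, best first, with "confidence" (0 to 1); they miss things now and then, are a little off and sometimes report something else, mostly with a low value. They report only what shows in the picture. A call takes as long as a camera call. They do not tell look-alikes from the thing itself.
- imaging.outline_of(camera, query): "pixels" (400x640 bool, what is visible of it) and "extent" ([left, top, right, bottom] in pixels, round what is visible of it).
The state is a dict: "clock": time; "joint_positions": joint angles; "qvel": joint speeds; "effort": joint torques, N m; "position": TCP position; "orientation": TCP orientation; "force": force on the tool from outside, world axes, zero at the start; "ft_torque": the same for the moment, N m; "grip_width": finger opening in m.
Only numpy, scipy, OpenCV 4.12 (cv2) and the standard library are available. Lean on these libraries where they do the work, as an engineer would, in place of code of your own. Each camera call takes 0.05 s, during which the arm holds its last target.

## Working session

There is one attempt and no reset: what is moved stays moved. The work goes in short steps, Python scripts to look and compute and a shell command to move; the robot and the scene stay as the last step left them, time stands still between calls to the robot, and variables do not carry over. Pictures are saved under pics/ and viewed, and the job is handed in when it is done.

```bash
ls; mkdir -p pics; python3 - <<'E'
from plant import readout, imaging
import cv2,numpy as np
print(readout.sense())
for c in ("side","top"):
    d=imaging.camera(c)
    cv2.imwrite(f"pics/{c}0.png",d["img"][:,:,::-1])
    print(c,d["fx"],d["fy"],d["cx"],d["cy"],np.round(d["cam_to_world"],4).tolist())
E
```

```text
pics
{'clock': 0.0, 'joint_positions': array([ 1.09120218e+00,  2.59342285e-01,  1.53609934e+00, -5.55173434e-05,
        1.34800456e+00, -2.02777800e-01]), 'qvel': array([ 0.00024871, -0.00051726, -0.00050818, -0.00053521,  0.0015912 ,
        0.00079612]), 'effort': array([ 7.66421090e-05, -4.37304926e+01, -2.84005612e+01,  7.17003504e-02,
        4.15708032e-02, -1.96633309e-04]), 'position': array([0.1501819 , 0.52886608, 0.40391126]), 'orientation': array([ 2.96800627,  1.56894201, -2.02118673]), 'force': array([-7.45587715e-05, -2.19892501e-01,  6.33427006e-01]), 'ft_torque': array([-0.0397105 ,  0.06969901, -0.00027241]), 'grip_width': 0.0929010050148227}
side 452.306490760025 452.306490760025 317.30063359821264 208.07161529772904 [[-0.9684, -0.1529, 0.1968, 0.3514], [-0.2491, 0.5681, -0.7844, 0.8358], [0.0082, -0.8086, -0.5882, 0.7331], [0.0, 0.0, 0.0, 1.0]]
top 469.14733832115263 469.14733832115263 327.46540158037214 207.47059365798776 [[-0.0071, -0.9856, 0.1691, 0.3665], [-0.9997, 0.0111, 0.0224, -0.0034], [-0.024, -0.1689, -0.9853, 1.156], [0.0, 0.0, 0.0, 1.0]]
```

View pics/side0.png

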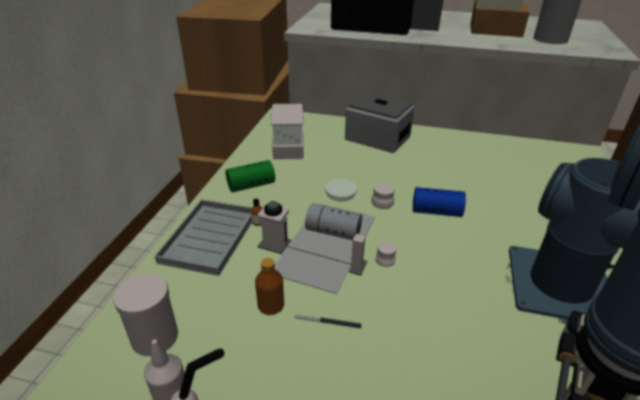

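View pics/top0.png

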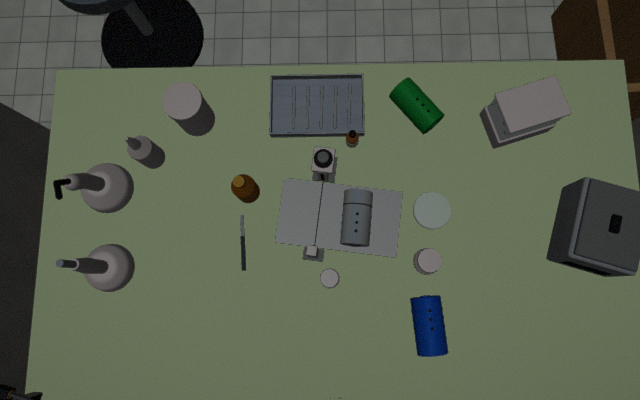

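The top view shows the steel drum at (357,217) on the mat, the black line at about column 320, the far post and button at (323,158), and the near post at (312,252). Things that could be taken for the drum are the blue cylinder at (429,325) and the green one at (417,105). I choose the grey one on the mat, and check it in crops.

```bash
cat > h.py <<'E'
from plant import readout, imaging
import cv2,numpy as np
def cam(c):
    return imaging.camera(c)
def ray(d,u,v):
    T=d["cam_to_world"]; r=T[:3,:3]@np.array([(u-d["cx"])/d["fx"],(v-d["cy"])/d["fy"],1.]); return T[:3,3],r/np.linalg.norm(r)
def onz(d,u,v,z):
    o,r=ray(d,u,v); return o+r*(z-o[2])/r[2]
def proj(d,P):
    T=np.linalg.inv(d["cam_to_world"]); q=np.atleast_2d(P)@T[:3,:3].T+T[:3,3]
    return np.c_[q[:,0]/q[:,2]*d["fx"]+d["cx"],q[:,1]/q[:,2]*d["fy"]+d["cy"]]
def tri(rays):
    A=np.zeros((3,3));b=np.zeros(3)
    for o,r in rays:
        M=np.eye(3)-np.outer(r,r);A+=M;b+=M@o
    p=np.linalg.solve(A,b); return p,[np.linalg.norm((np.eye(3)-np.outer(r,r))@(p-o)) for o,r in rays]
def crop(d,x0,y0,x1,y1,k,fn):
    cv2.imwrite(fn,cv2.resize(d["img"][y0:y1,x0:x1,::-1],None,fx=k,fy=k,interpolation=cv2.INTER_CUBIC))
E
python3 - <<'E'
from h import *
D={c:cam(c) for c in("side","top")}
import pickle;pickle.dump(D,open("d0.pkl","wb"))
crop(D["top"],260,135,420,275,5,"pics/ct.png")
crop(D["side"],240,180,410,300,4.5,"pics/cs.png")
out={}
for c in D:
    for n in("drum","gate","mat","scan_top","scan","jar_small","dropper","jar_large","amber","dish","spatula"):
        try:r=imaging.outline_of(c,n)
        except Exception as e: print(n,e);continue
        out[c,n]=r
        for o in r[:3]:
            v,u=np.nonzero(o["pixels"]); print(c,n,round(o["confidence"],2),np.round(o["extent"]).tolist(),len(u),u.mean().round(1),v.mean().round(1))
pickle.dump(out,open("o0.pkl","wb"))
E
```

```text
side drum 0.71 [307.0, 204.0, 364.0, 239.0] 1517 332.7 221.7
side drum 0.71 [413.0, 186.0, 464.0, 219.0] 1358 438.9 202.1
side drum 0.56 [226.0, 162.0, 272.0, 196.0] 1143 250.4 176.0
side gate 0.75 [257.0, 200.0, 365.0, 273.0] 1828 297.8 235.5
side mat 0.65 [272.0, 215.0, 372.0, 291.0] 3596 318.6 258.6
side scan 0.52 [269.0, 200.0, 278.0, 207.0] 72 272.9 205.5
side scan 0.37 [373.0, 244.0, 395.0, 265.0] 411 386.0 254.0
side jar_small 0.82 [376.0, 241.0, 395.0, 266.0] 415 386.1 254.3
side jar_small 0.54 [270.0, 214.0, 372.0, 292.0] 3629 319.0 258.5
side dropper 0.62 [248.0, 198.0, 262.0, 227.0] 231 255.9 212.4
side dropper 0.35 [266.0, 199.0, 282.0, 208.0] 95 272.6 205.6
side dropper 0.19 [372.0, 182.0, 395.0, 208.0] 514 383.2 196.5
side jar_large 0.8 [372.0, 180.0, 393.0, 209.0] 494 383.1 196.3
side amber 0.97 [256.0, 257.0, 284.0, 316.0] 1274 269.7 289.1
side dish 0.77 [324.0, 177.0, 358.0, 205.0] 598 340.2 190.1
side spatula 0.55 [296.0, 316.0, 362.0, 326.0] 276 332.3 321.6
top drum 0.93 [391.0, 79.0, 442.0, 134.0] 1615 415.6 105.1
top drum 0.83 [342.0, 189.0, 374.0, 248.0] 1635 35
[... 163 characters left out ...]
 260.0] 6165 334.7 216.9
top mat 0.25 [413.0, 192.0, 452.0, 228.0] 1122 432.0 209.9
top scan_top 0.61 [318.0, 153.0, 333.0, 166.0] 119 322.4 156.9
top scan 0.64 [316.0, 154.0, 330.0, 166.0] 103 322.2 157.2
top jar_small 0.78 [319.0, 270.0, 336.0, 289.0] 294 329.0 278.4
top dropper 0.63 [346.0, 130.0, 359.0, 148.0] 190 351.8 138.7
top jar_large 0.93 [411.0, 250.0, 444.0, 275.0] 606 427.0 261.0
top jar_large 0.52 [302.0, 148.0, 340.0, 261.0] 1019 321.1 187.5
top amber 0.6 [228.0, 173.0, 260.0, 204.0] 612 244.8 188.3
top amber 0.55 [411.0, 250.0, 441.0, 276.0] 686 426.7 261.0
top dish 0.2 [276.0, 179.0, 401.0, 256.0] 6285 334.3 216.9
top spatula 0.57 [242.0, 214.0, 248.0, 265.0] 175 242.6 245.6
```

```bash
ls pics
```

```text
cs.png
ct.png
side0.png
top0.png
```

View pics/ct.png

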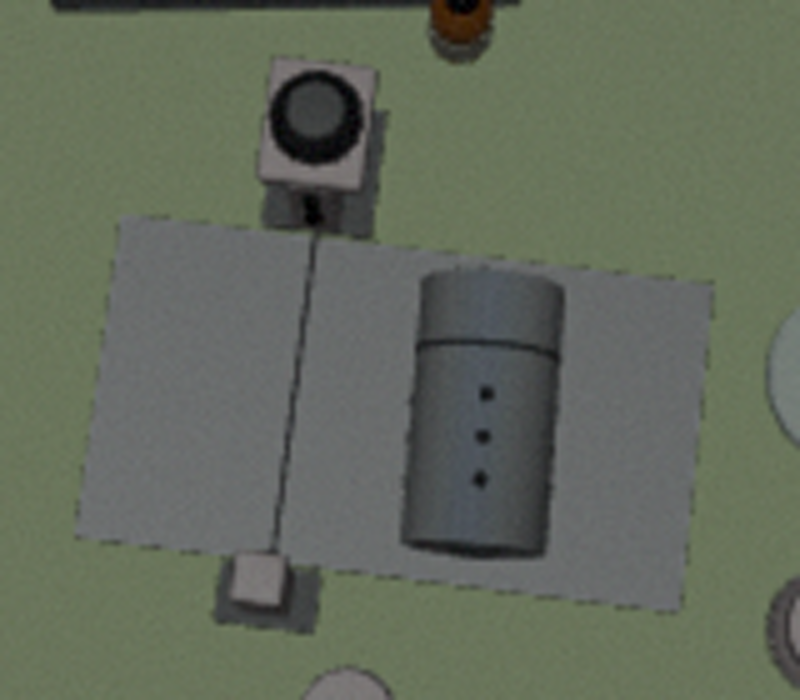

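View pics/cs.png

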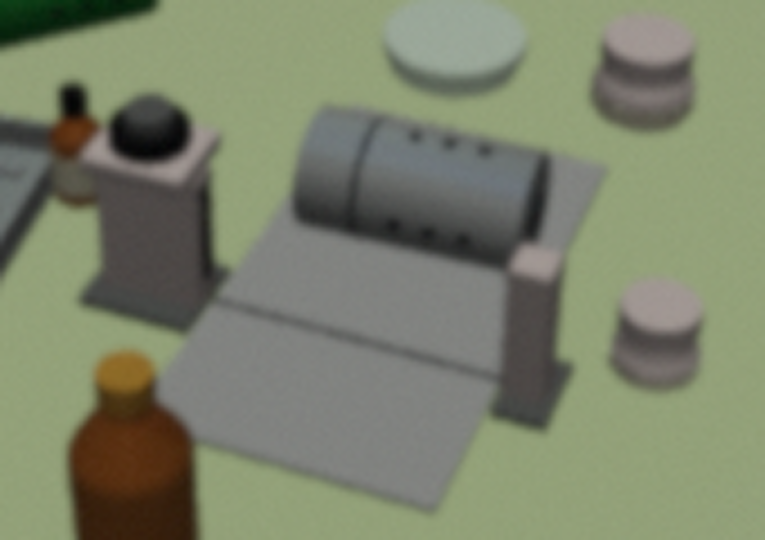

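```bash
python3 - <<'E'
from h import *
import pickle
D=pickle.load(open("d0.pkl","rb"));t=D["top"];s=D["side"]
T=lambda x,y:(260+(x+.5)/5-.5,135+(y+.5)/5-.5); S=lambda x,y:(240+x/4.5-.4,180+y/4.5-.4)
tc=[onz(t,*T(*p),.004) for p in((122,216),(714,282),(682,610),(78,540))]
print("mat top");print(np.round(tc,4)); print([round(np.linalg.norm(tc[i]-tc[(i+1)%4]),4) for i in range(4)])
c=np.mean(tc,0);print("c",c)
for a,b in((3,0),(2,1),(1,0),(2,3)):
    d=tc[b]-tc[a];print("ang",np.degrees(np.arctan2(d[1],d[0])).round(2))
print("mat side",np.round([onz(s,*S(*p),.004) for p in((606,170),(433,510),(160,390))],4))
l=[onz(t,*T(*p),.004) for p in((275,548),(315,238))];d=l[1]-l[0];print("line",np.round(l,4),np.degrees(np.arctan2(d[1],d[0])))
l=[onz(s,*S(*p),.004) for p in((497,378),(218,300))];d=l[1]-l[0];print("line side",np.round(l,4),np.degrees(np.arctan2(d[1],d[0])))
# button top centre in both
print("btn",tri([ray(t,*T(317,110)),ray(s,*S(150,112))]))
# drum top view dots line at top, z? edges
for p in((425,268),(563,282),(403,545),(545,555)): print("drum corner z39",np.round(onz(t,*T(*p),.039),4))
# near post top corners z .09
for p in((234,555),(285,555),(285,608),(231,603)): print("near post",np.round(onz(t,*T(*p),.09),4))
for p in((272,57),(378,68),(362,192),(260,180)): print("far head",np.round(onz(t,*T(*p),.102),4))
E
```

```text
mat top
[[ 0.6415  0.1321  0.004 ]
 [ 0.6038 -0.1646  0.004 ]
 [ 0.4407 -0.1435  0.004 ]
 [ 0.4777  0.1525  0.004 ]]
[np.float64(0.2991), np.float64(0.1645), np.float64(0.2983), np.float64(0.165)]
c [ 0.54094732 -0.00589351  0.004     ]
ang -7.09
ang -7.38
ang 82.77
ang 82.87
mat side [[ 0.438  -0.135   0.004 ]
 [ 0.4781  0.1577  0.004 ]
 [ 0.6327  0.112   0.004 ]]
line [[0.4729 0.0552 0.004 ]
 [0.6289 0.0346 0.004 ]] -7.500570411964287
line side [[0.466  0.0582 0.004 ]
 [0.625  0.0366 0.004 ]] -7.740786528647033
btn (array([0.66161977, 0.02945178, 0.11862679]), [np.float64(0.0010587200090008038), np.float64(0.0010587200090008979)])
drum corner z39 [ 0.6053 -0.0199  0.039 ]
drum corner z39 [ 0.5975 -0.0867  0.039 ]
drum corner z39 [ 0.4705 -0.0077  0.039 ]
drum corner z39 [ 0.4651 -0.0751  0.039 ]
near post [0.4619 0.0695 0.09  ]
near post [0.4617 0.0463 0.09  ]
near post [0.4377 0.0463 0.09  ]
near post [0.4401 0.0709 0.09  ]
far head [0.6933 0.051  0.102 ]
far head [0.6873 0.0016 0.102 ]
far head [0.628  0.0096 0.102 ]
far head [0.6343 0.0567 0.102 ]
```

```bash
cat >> h.py <<'E'
from scipy.optimize import least_squares
YAW=np.radians(-7.25);EX=np.array([np.cos(YAW),np.sin(YAW)]);EY=np.array([-EX[1],EX[0]]);G=np.array([.5475,.0455])
def cyl(x,y,yaw,L=.13,R=.035,z=.039):
    a=np.array([np.cos(yaw),np.sin(yaw),0]);b=np.array([-a[1],a[0],0]);th=np.linspace(0,2*np.pi,73)
    return [np.array([x,y,z])+s*L/2*a+R*(np.cos(th)[:,None]*b+np.sin(th)[:,None]*np.array([0,0,1])) for s in(-1,1)]
def hull(d,p):
    P=proj(d,np.vstack(cyl(*p))); return cv2.convexHull(P.astype(np.float32))
def gradmag(img):
    g=cv2.GaussianBlur(img.astype(np.float32),(0,0),1.0); 
    gx=cv2.Sobel(g,cv2.CV_32F,1,0);gy=cv2.Sobel(g,cv2.CV_32F,0,1); return np.sqrt((gx**2+gy**2).sum(2))
def hullpts(d,p,n=160):
    h=hull(d,p)[:,0];h=np.vstack([h,h[:1]]);s=np.r_[0,np.cumsum(np.linalg.norm(np.diff(h,axis=0),axis=1))]
    t=np.linspace(0,s[-1],n,endpoint=False);return np.c_[np.interp(t,s,h[:,0]),np.interp(t,s,h[:,1])]
def maskfit(d,mask,p0):
    m=mask.astype(np.float32)
    def f(p):
        M=np.zeros((400*4,640*4),np.uint8);h=((hull(d,p)+.5)*4*16).astype(np.int32)
        cv2.fillPoly(M,[h],255,shift=4);M=cv2.resize(M,(640,400),interpolation=cv2.INTER_AREA)/255.
        return np.abs(M-m).sum()
    from scipy.optimize import minimize
    r=minimize(lambda q:f([q[0]/1e3,q[1]/1e3,q[2]/50]),[p0[0]*1e3,p0[1]*1e3,p0[2]*50],method="Nelder-Mead",options=dict(initial_simplex=np.array([p0[0]*1e3,p0[1]*1e3,p0[2]*50])+np.array([[0,0,0],[6,0,0],[0,6,0],[0,0,4]])))
    return r.x/[1e3,1e3,50],r.fun
def gate(p):
    q=np.array(p[:2])-G; return "gate x %.1f y %.1f mm yaw %.2f deg"%(q@EX*1e3,q@EY*1e3,np.degrees(p[2]-YAW))
def overlay(d,p,x0,y0,x1,y1,k,fn):
    im=cv2.resize(d["img"][y0:y1,x0:x1,::-1],None,fx=k,fy=k,interpolation=cv2.INTER_CUBIC)
    for e in cyl(*p):
        P=((proj(d,e)-[x0,y0]+.5)*k*8).astype(np.int32);cv2.polylines(im,[P],False,(0,0,255),1,cv2.LINE_AA,3)
    P=((hull(d,p)-[x0,y0]+.5)*k*8).astype(np.int32);cv2.polylines(im,[P],True,(0,255,255),1,cv2.LINE_AA,3)
    cv2.imwrite(fn,im)
E
python3 - <<'E'
from h import *
import pickle
D=pickle.load(open("d0.pkl","rb"));O=pickle.load(open("o0.pkl","rb"));t=D["top"]
p,f=maskfit(t,O["top","drum"][1]["pixels"],[.5346,-.0474,np.radians(-5)])
print(p,f,gate(p))
q=[.535,-.0474,np.radians(-5)]
overlay(t,p,330,175,390,260,8,"pics/ov.png")
q,f=maskfit(D["side"],O["side","drum"][0]["pixels"],p);print("side",q,f,gate(q))
overlay(D["side"],p,290,190,390,270,7,"pics/ovs.png")
E
```

```text
[ 0.53219609 -0.04627117 -0.09418788] 57.023529411764706 gate x -3.6 y -93.0 mm yaw 1.85 deg
side [ 0.53038801 -0.04333417 -0.08554474] 91.86274509803921 gate x -5.8 y -90.3 mm yaw 2.35 deg
```

View pics/ov.png

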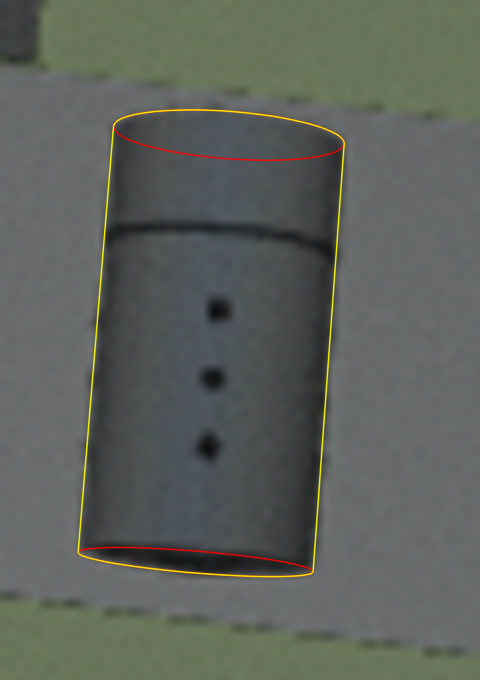

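View pics/ovs.png

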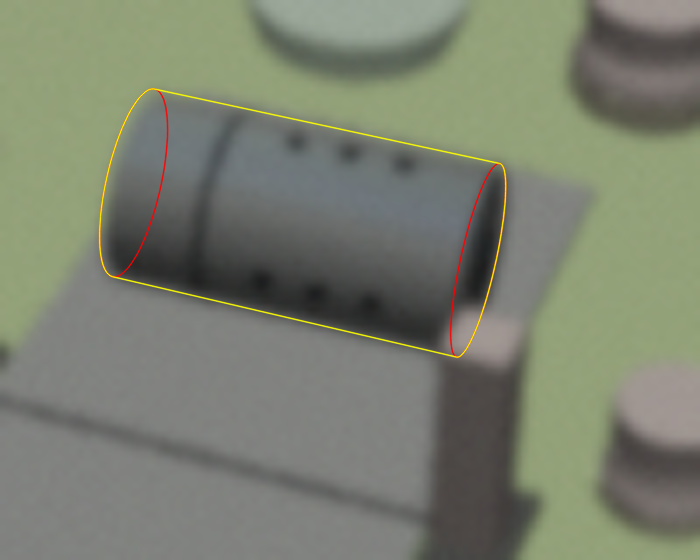

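The overlays fit the grey drum in both views, and the dots and the lid band match the steel drum. It sits at about gate (-3.6, -93) mm, yawed +1.9°. Next I work out the tool alignment.

```bash
cat >> h.py <<'E'
from scipy.spatial.transform import Rotation as Ro
def tool():
    s=readout.sense(); R=Ro.from_euler("xyz",s["orientation"]).as_matrix(); return s,R,np.array(s["position"])
def toolplan(tip,zdir_deg):
    """tip: world fingertip target; jaw z dir angle(deg) target, pointing down. prints shift & rotvec in tool axes"""
    s,R,p=tool(); a=np.radians(zdir_deg); z=np.array([np.cos(a),np.sin(a),0]);x=np.array([0,0,-1.]);Rt=np.c_[x,np.cross(z,x),z]
    pt=np.array(tip)-x*.186
    print("clock",s["clock"],"tip now",np.round(p+R[:,0]*.186,4),"jaw ang",np.degrees(np.arctan2(R[1,2],R[0,2])).round(2),"F",np.round(s["force"],2),"grip",round(s["grip_width"],4))
    print("shift mm",np.round(R.T@(pt-p)*1e3,1),"rotvec deg",np.round(np.degrees(Ro.from_matrix(R.T@Rt).as_rotvec()),2), "q",np.round(s["joint_positions"],2))
def g2w(gx,gy,z): 
    q=G+gx/1e3*EX+gy/1e3*EY; return [q[0],q[1],z]
E
python3 - <<'E'
from h import *
s,R,p=tool();print(R.round(3))
for a in(-7.25,172.75,82.75,-97.25): print(a);toolplan(g2w(-3.6,-103,.11),a)
E
```

```text
[[-0.    -0.962  0.273]
 [ 0.     0.273  0.962]
 [-1.     0.     0.   ]]
-7.25
clock 1.3 tip now [0.1503 0.5291 0.2188] jaw ang 74.14 F [ 0.85 -0.09 -0.04] grip 0.0931
shift mm [ 108.8 -526.1 -459. ] rotvec deg [81.39  0.   -0.  ] q [ 1.09  0.26  1.53  0.    1.35 -0.2 ]
172.75
clock 1.3 tip now [0.1503 0.5291 0.2188] jaw ang 74.14 F [ 0.85 -0.09 -0.04] grip 0.0931
shift mm [ 108.8 -526.1 -459. ] rotvec deg [-98.61   0.     0.  ] q [ 1.09  0.26  1.53  0.    1.35 -0.2 ]
82.75
clock 1.3 tip now [0.1503 0.5291 0.2188] jaw ang 74.14 F [ 0.85 -0.09 -0.04] grip 0.0931
shift mm [ 108.8 -526.1 -459. ] rotvec deg [-8.61  0.   -0.  ] q [ 1.09  0.26  1.53  0.    1.35 -0.2 ]
-97.25
clock 1.3 tip now [0.1503 0.5291 0.2188] jaw ang 74.14 F [ 0.85 -0.09 -0.04] grip 0.0931
shift mm [ 108.8 -526.1 -459. ] rotvec deg [171.39  -0.    -0.  ] q [ 1.09  0.26  1.53  0.    1.35 -0.2 ]
```

```bash
python3 -m creep '[[[0,-40,-35],[-2,0,0]],[[0,-85,-74],[-4,0,0]],[[0,-130,-113],[-6,0,0]],[[0,-175,-152],[-8.6,0,0]],[[0,-220,-191],[-8.6,0,0]],[[0,-265,-230],[-8.6,0,0]],[[0,-310,-269],[-8.6,0,0]],[[0,-355,-308],[-8.6,0,0]],[[0,-400,-348],[-8.6,0,0]],[[0,-445,-388],[-8.6,0,0]]]' 255 20; python3 - <<'E'
from h import *
toolplan(g2w(-3.6,-103,.10),82.75)
E
```

```text
clock: 2.55
position: [0.473, 0.0323, 0.405]
orientation: [-1.295, 1.57, 0.149]
force: [0.9, 1.2, -0.1]
grip_width: 0.0012
clock 2.55 tip now [0.4732 0.0323 0.219 ] jaw ang 82.72 F [ 0.86  1.16 -0.08] grip 0.0012
shift mm [119.1 -68.5 -80.5] rotvec deg [-0.03  0.01  0.05] q [-0.17  0.12  1.71  0.    1.31 -1.61]
```

```bash
python3 -m creep '[[[30,-30,-40],[0,0,0]],[[75,-60,-75],[0,0,0]],[[115,-68.5,-83],[0,0,0]],[[134,-68.5,-83],[0,0,0]],[[134,-68.5,-83],[0,0,0]]]'; python3 - <<'E'
from h import *
D={c:cam(c) for c in("side","top")}
crop(D["top"],260,135,420,275,5,"pics/ct1.png")
crop(D["side"],240,150,410,280,4.5,"pics/cs1.png")
toolplan(g2w(-3.6,-106,.074),82.75)
E
```

```text
clock: 3.18
position: [0.5301, -0.0588, 0.2694]
orientation: [1.239, 1.568, 2.682]
force: [-0.6, -0.4, 0.5]
grip_width: 0.0006
clock 3.275 tip now [ 0.5312 -0.0587  0.0858] jaw ang 82.73 F [-0.04 -0.67  0.3 ] grip 0.0001
shift mm [11.8  0.3 -0.6] rotvec deg [-0.02  0.01  0.09] q [-0.32  0.36  1.75  0.    1.03 -1.76]
```

View pics/ct1.png

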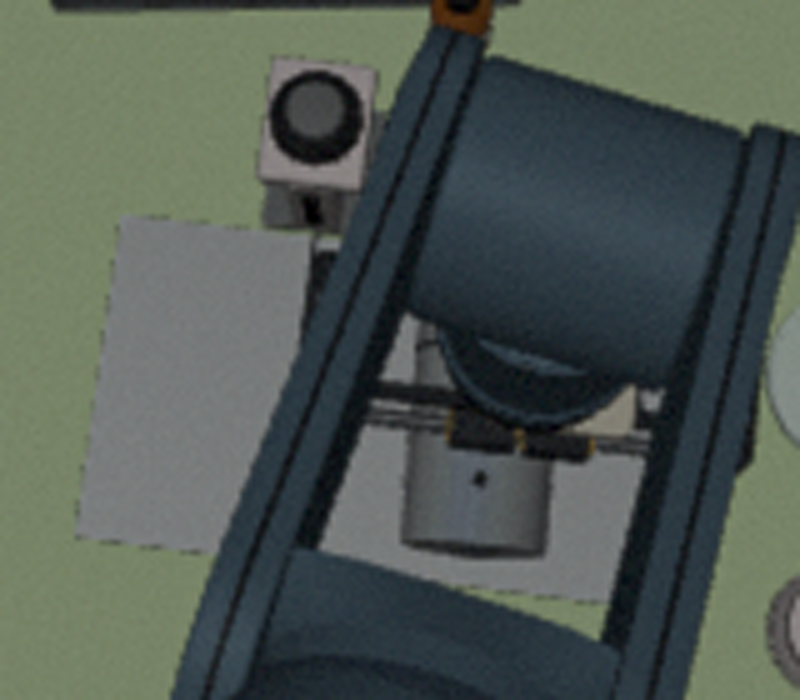

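View pics/cs1.png

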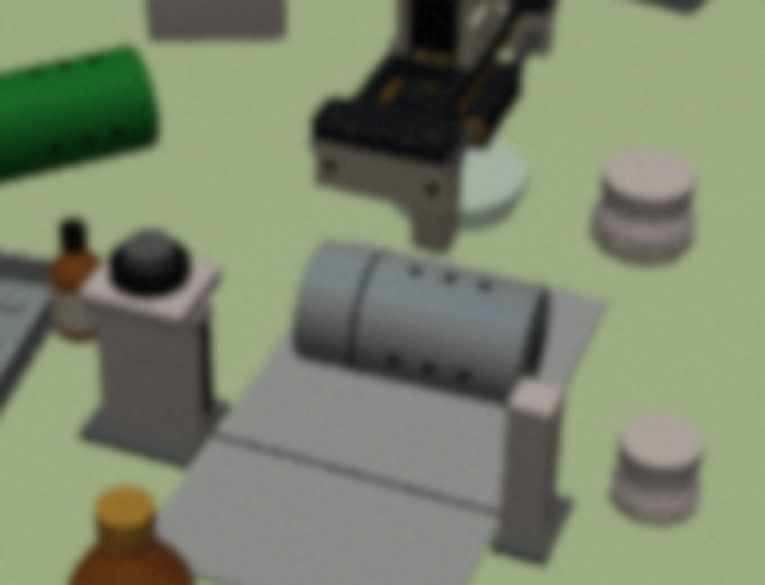

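The finger is over the drum, slightly behind its top on the side away from the gate. Both views show it clear of everything. Now I touch down.

```bash
python3 -m creep '[[[6,0,0],[0,0,0]],[[10,0,0],[0,0,0]],[[12,0,0],[0,0,0]],[[13,0,0],[0,0,0]],[[13,0,0],[0,0,0]],[[13,0,0],[0,0,0]]]'; python3 - <<'E'
from h import *
toolplan(g2w(-3.6,-106,.074),82.75)
E
```

```text
clock: 4.03
position: [0.5309, -0.0587, 0.2591]
orientation: [-1.641, 1.569, -0.197]
force: [-2.2, 0.5, 5.2]
grip_width: 0.0004
clock 4.025 tip now [ 0.5313 -0.0588  0.0731] jaw ang 82.73 F [-2.23  0.5   5.23] grip 0.0004
shift mm [-0.9  0.3 -0.5] rotvec deg [-0.02 -0.01  0.11] q [-0.32  0.37  1.76  0.    1.   -1.76]
```

```bash
python3 -m creep '[[[1,0,0],[0,0,0]],[[2,0,0],[0,0,0]],[[2,-1,0],[0,0,0]],[[2,-2,0],[0,0,0]],[[2,-3,0],[0,0,0]],[[2,-3,0],[0,0,0]]]'; python3 - <<'E'
from h import *
toolplan(g2w(-3.6,-106,.074),82.75)
d=cam("side");r=imaging.outline_of("side","drum")
for o in r[:3]: print(o["confidence"],o["extent"])
crop(d,240,150,410,280,4.5,"pics/cs2.png")
o=min(r,key=lambda o:abs(o["extent"][0]-307)+abs(o["extent"][1]-204))
overlay(d,[0.53219609,-0.04627117,-0.09418788],290,190,390,270,7,"pics/ovs2.png")
q,f=maskfit(d,o["pixels"],[.532,-.046,-.09]);print(q,f,gate(q))
E
```

```text
clock: 4.78
position: [0.5322, -0.0593, 0.2586]
orientation: [2.084, 1.568, -2.755]
force: [-13.9, -1.8, 21.7]
grip_width: 0.0003
clock 4.775 tip now [ 0.5316 -0.0595  0.0727] jaw ang 82.78 F [-13.87  -1.81  21.73] grip 0.0003
shift mm [-1.3  1.6 -0.1] rotvec deg [ 0.03 -0.08 -0.15] q [-0.32  0.38  1.76 -0.    1.01 -1.76]
0.91 [225.2, 159.3, 276.1, 193.6]
0.87 [304.7, 203.8, 364.4, 237.5]
0.55 [412.4, 189.4, 466.9, 218.1]
[ 0.53067097 -0.04438621 -0.07307725] 113.17254901960783 gate x -5.4 y -91.3 mm yaw 3.06 deg
```

View pics/ovs2.png

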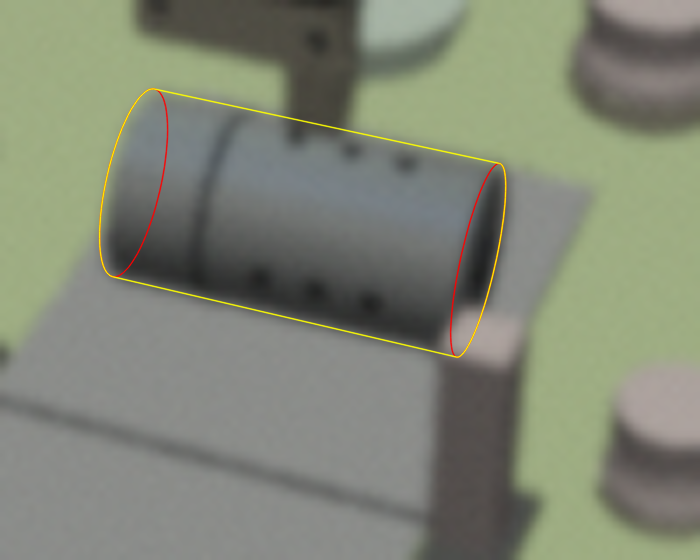

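It holds: 14 N axial at 22 N normal with no slip so far. I push a little further along the axis to see which contact gives.

```bash
python3 -m creep '[[[0,-3,0],[0,0,0]],[[0,-4,0],[0,0,0]],[[0,-5,0],[0,0,0]],[[0,-6,0],[0,0,0]],[[0,-7,0],[0,0,0]],[[0,-7,0],[0,0,0]]]'; python3 - <<'E'
from h import *
toolplan(g2w(-3.6,-106,.074),82.75)
d=cam("side")
overlay(d,[0.53219609,-0.04627117,-0.09418788],290,190,390,270,7,"pics/ovs3.png")
E
```

```text
clock: 5.62
position: [0.537, -0.06, 0.2587]
orientation: [1.766, 1.561, -3.071]
force: [-12.5, -0.8, 14.9]
grip_width: 0.0007
clock 5.625 tip now [ 0.5352 -0.0601  0.0727] jaw ang 82.83 F [-12.51  -0.82  14.9 ] grip 0.0007
shift mm [-1.2  6.5 -0. ] rotvec deg [ 0.08 -0.11 -0.54] q [-0.32  0.39  1.74 -0.    1.02 -1.76]
```

View pics/ovs3.png

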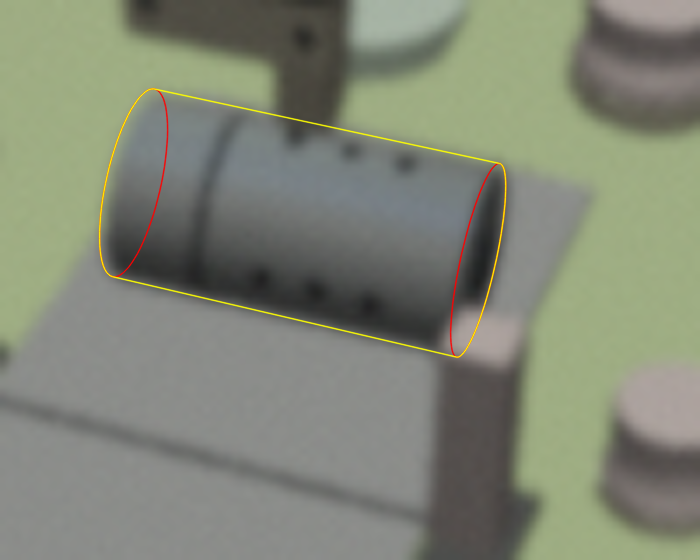

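Under an axial push the finger slips on the drum (μ about 0.84) and the drum does not slide on the mat. So the drum can only roll. First stroke: press at about 12 N and move forward 52 mm, biased slightly towards +x.

```bash
python3 -m creep '[[[1.2,-2,4],[0,0,0]],[[1.2,-2,11],[0,0,0]],[[1.2,-3,18],[0,0,0]],[[1.2,-4,25],[0,0,0]],[[1.2,-5,32],[0,0,0]],[[1.2,-6,39],[0,0,0]],[[1.2,-6,45],[0,0,0]],[[1.2,-6,49],[0,0,0]],[[1.2,-6,51],[0,0,0]],[[1.2,-6,51],[0,0,0]]]'; python3 - <<'E'
from h import *
toolplan(g2w(-3.6,-54,.074),82.75)
d=cam("side")
crop(d,220,130,400,290,4,"pics/cs4.png")
r=imaging.outline_of("side","drum")
for o in r[:3]: print(o["confidence"],np.round(o["extent"]))
E
```

```text
clock: 6.92
position: [0.5451, -0.0081, 0.2588]
orientation: [1.564, 1.549, 3.01]
force: [-23.2, 6.8, 34.0]
grip_width: 0.0004
clock 6.925 tip now [ 0.541  -0.0076  0.0729] jaw ang 82.88 F [-23.23   6.75  34.  ] grip 0.0004
shift mm [-1.   8.  -0.5] rotvec deg [ 0.13  0.01 -1.26] q [-0.22  0.4   1.73 -0.    1.04 -1.66]
0.95 [303. 209. 361. 248.]
0.8 [227. 161. 276. 195.]
0.73 [413. 187. 467. 216.]
```

View pics/cs4.png

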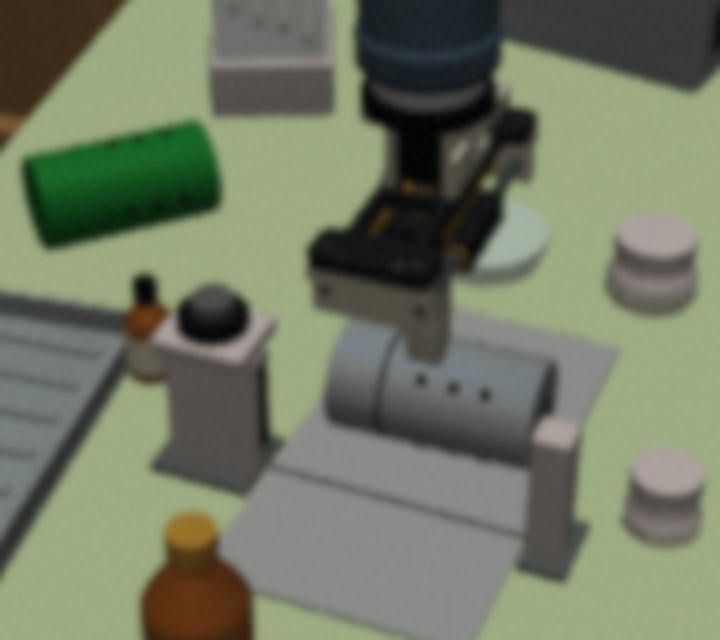

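```bash
python3 -m creep '[[[-1,3,-0.5],[0,0,-0.6]],[[-6,5,-0.5],[0,0,-1.2]],[[-14,8,-20],[0,0,-1.2]],[[-14,8,-37],[0,0,-1.2]],[[-14,8,-37],[0,0,-1.2]]]'; python3 - <<'E'
from h import *
d=cam("side");r=imaging.outline_of("side","drum")
o=min(r,key=lambda o:abs(o["extent"][0]-303)+abs(o["extent"][1]-209))
q,f=maskfit(d,o["pixels"],[.535,-.02,-.09]);print(q,f,gate(q))
overlay(d,q,280,180,390,280,6,"pics/ovs5.png")
d=cam("top");crop(d,260,135,420,275,5,"pics/ct5.png")
toolplan(g2w(-4,-81,.074),82.75)
E
```

```text
clock: 7.65
position: [0.5329, -0.0459, 0.2729]
orientation: [1.658, 1.57, 3.101]
force: [-0.9, -0.1, -0.5]
grip_width: 0.0004
[ 0.5350994  -0.01898168 -0.09448047] 106.93725490196078 gate x -4.2 y -65.5 mm yaw 1.84 deg
clock 7.8 tip now [ 0.5325 -0.0441  0.0867] jaw ang 82.81 F [ 0.7   0.37 -0.  ] grip 0.0005
shift mm [12.7  0.7  9.9] rotvec deg [ 0.07  0.03 -0.09] q [-0.29  0.36  1.75  0.    1.04 -1.74]
```

View pics/ovs5.png

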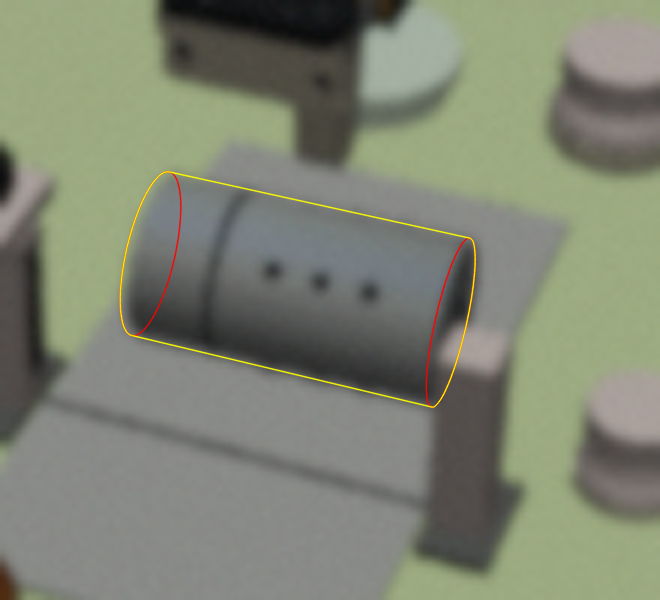

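View pics/ct5.png

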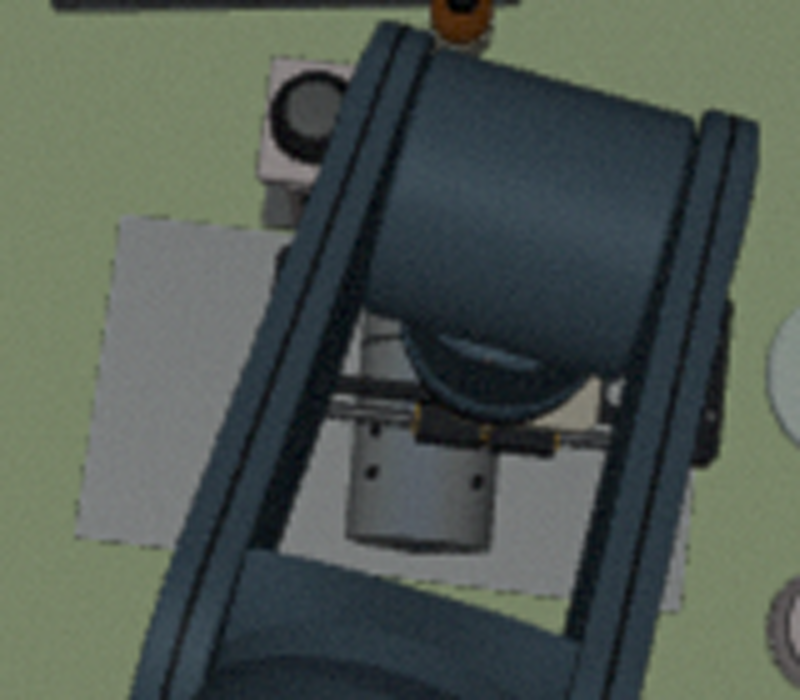

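The side view shows the drum rolled about 25 mm, to y ≈ -68 once the side bias is removed. Second stroke.

```bash
python3 -m creep '[[[9,0,10],[0,0,0]],[[13.3,0,10],[0,0,0]],[[13.8,0,13],[0,0,0]],[[13.8,-1,20],[0,0,0]],[[13.8,-2,27],[0,0,0]],[[13.8,-3,34],[0,0,0]],[[13.8,-4,41],[0,0,0]],[[13.8,-5,48],[0,0,0]],[[13.8,-6,55],[0,0,0]],[[13.8,-6,60],[0,0,0]]]'; python3 -m creep '[[[0.5,0,2],[0,0,0]],[[0.5,0,2],[0,0,0]]]'; python3 - <<'E'
from h import *
toolplan(g2w(-4,-55,.084),82.75)
E
```

```text
clock: 9.05
position: [0.5419, 0.0166, 0.2593]
orientation: [1.489, 1.556, 2.936]
force: [-19.1, 4.1, 22.0]
grip_width: 0.0004
clock: 9.3
position: [0.5414, 0.0196, 0.2591]
orientation: [1.475, 1.554, 2.924]
force: [-4.1, 2.2, 9.0]
grip_width: 0.0002
clock 9.3 tip now [0.5384 0.0203 0.0731] jaw ang 83.0 F [-4.13  2.23  8.97] grip 0.0002
shift mm [-11.    1.6 -28.5] rotvec deg [ 0.25  0.09 -0.94] q [-0.17  0.39  1.74  0.    1.03 -1.62]
```

```bash
python3 -m creep '[[[-5,1,0],[0,0,-0.9]],[[-12,1.6,-12],[0.2,0,-0.9]],[[-12,1.6,-28],[0.2,0,-0.9]],[[-12,1.6,-28],[0.2,0,-0.9]]]'; python3 - <<'E'
from h import *
d=cam("side");r=imaging.outline_of("side","drum")
for o in r[:3]: print(o["confidence"],np.round(o["extent"]))
o=min(r,key=lambda o:abs(o["extent"][0]-300)+abs(o["extent"][1]-217))
q,f=maskfit(d,o["pixels"],[.535,0.005,-.09]);print(q,f,gate(q))
overlay(d,q,280,180,390,280,6,"pics/ovs6.png")
d=cam("top");crop(d,260,135,420,275,5,"pics/ct6.png")
toolplan(g2w(-4,-54,.084),82.75)
E
```

```text
clock: 9.8
position: [0.5366, -0.0097, 0.271]
orientation: [0.419, 1.569, 1.862]
force: [-0.3, 1.3, -0.1]
grip_width: -0.0001
0.85 [228. 161. 276. 195.]
0.61 [298. 215. 357. 256.]
0.58 [412. 188. 467. 220.]
[ 0.53527968  0.00956483 -0.07926556] 71.06666666666666 gate x -7.6 y -37.2 mm yaw 2.71 deg
clock 9.95 tip now [ 0.5364 -0.008   0.0848] jaw ang 82.75 F [-1.09 -0.34 -0.07] grip 0.0003
shift mm [ 0.8 -0.1  0.8] rotvec deg [-0.    0.1  -0.07] q [-0.22  0.36  1.74  0.    1.04 -1.67]
```

View pics/ovs6.png

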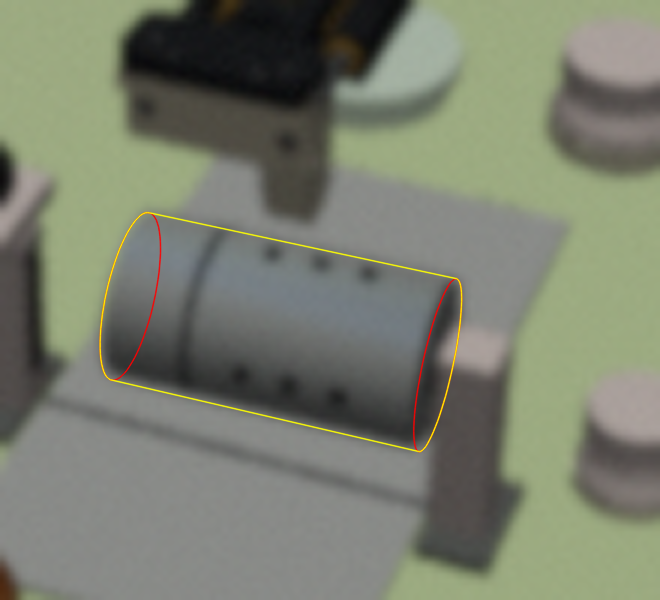

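View pics/ct6.png

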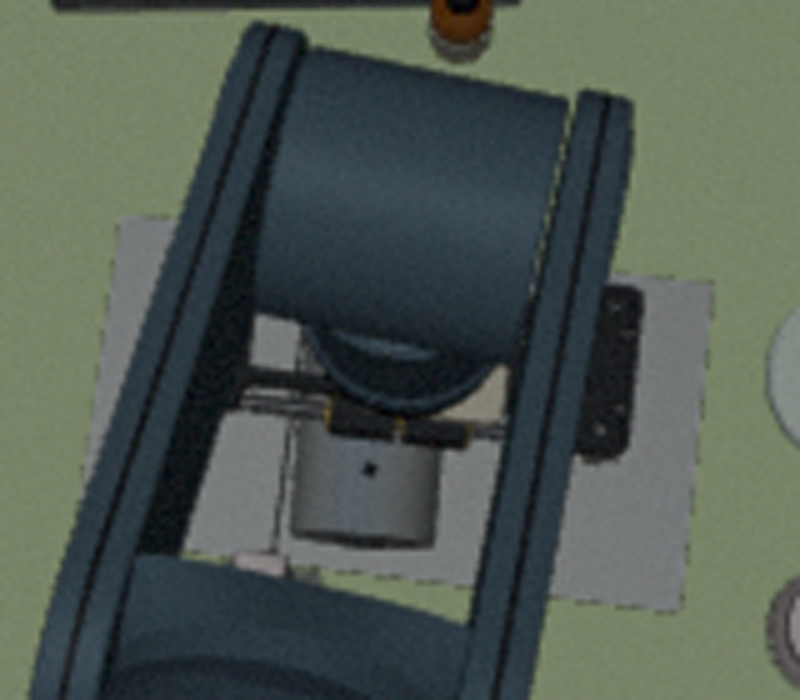

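Side view: the drum is at y ≈ -40, following the expected line. Third stroke, this time straight.

```bash
python3 -m creep '[[[7,0,1],[0,0,0]],[[11.3,0,1],[0,0,0]],[[11.9,0,4],[0,0,0]],[[11.9,0,11],[0,0,0]],[[11.9,0,18],[0,0,0]],[[11.9,0,25],[0,0,0]],[[11.9,0,32],[0,0,0]],[[11.9,0,39],[0,0,0]],[[11.9,0,45],[0,0,0]],[[11.9,0,49],[0,0,0]]]'; python3 -m creep '[[[0.5,0,2],[0,0,0]],[[0.5,0,2],[0,0,0]]]'; python3 - <<'E'
from h import *
d=cam("side");r=imaging.outline_of("side","drum")
for o in r[:3]: print(o["confidence"],np.round(o["extent"]))
o=min(r,key=lambda o:abs(o["extent"][0]-293)+abs(o["extent"][1]-222))
q,f=maskfit(d,o["pixels"],[.535,0.035,-.09]);print(q,f,gate(q))
overlay(d,q,270,180,390,290,6,"pics/ovs7.png")
toolplan(g2w(-4,-30,.084),82.75)
E
```

```text
clock: 11.2
position: [0.5417, 0.0412, 0.2597]
orientation: [1.099, 1.566, 2.544]
force: [-5.6, 0.9, 11.2]
grip_width: 0.0004
clock: 11.45
position: [0.5418, 0.0437, 0.2595]
orientation: [1.05, 1.566, 2.496]
force: [-2.5, 1.9, 7.3]
grip_width: 0.0008
0.92 [225. 161. 276. 199.]
0.81 [412. 184. 466. 217.]
0.73 [294. 224. 354. 263.]
[ 0.5385218   0.03753663 -0.0640511 ] 153.1647058823529 gate x -7.9 y -9.0 mm yaw 3.58 deg
clock 11.55 tip now [0.5411 0.044  0.0735] jaw ang 82.83 F [-2.27  0.56  7.45] grip 0.0002
shift mm [-10.6  -1.3 -27.3] rotvec deg [ 0.08  0.13 -0.23] q [-0.13  0.39  1.74  0.    1.02 -1.57]
```

View pics/ovs7.png

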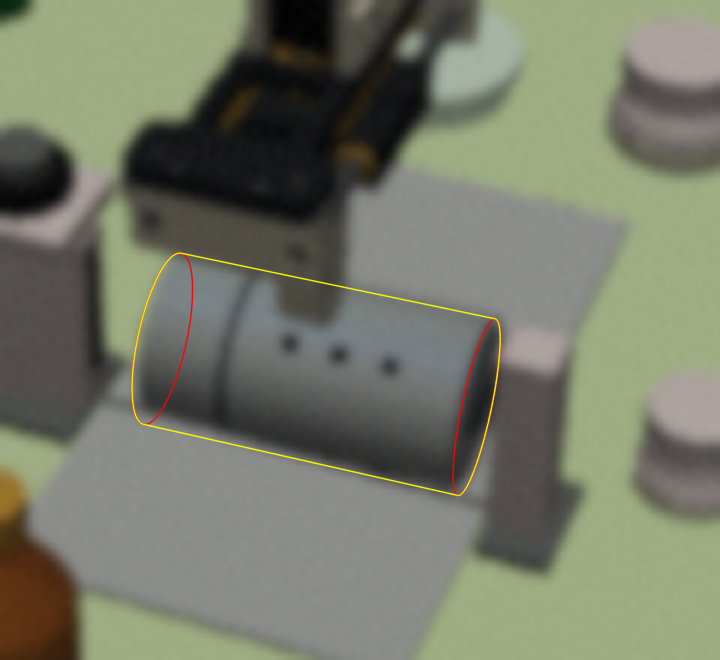

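```bash
python3 -m creep '[[[-6,0,0],[0,0,0]],[[-20,0,-5],[0,0,0]],[[-40,0,-50],[0,0,0]],[[-40,0,-105],[0,0,0]],[[-40,0,-160],[0,0,0]],[[-40,0,-190],[0,0,0]],[[-40,0,-190],[0,0,0]]]'; python3 - <<'E'
from h import *
import pickle
D={c:cam(c) for c in("side","top")};pickle.dump(D,open("d1.pkl","wb"))
d=D["top"];crop(d,260,135,420,275,5,"pics/ct8.png")
for c in D:
    r=imaging.outline_of(c,"drum")
    for o in r[:3]: print(o["confidence"],np.round(o["extent"]))
    u0=330 if c=="top" else 323
    o=min(r,key=lambda o:abs((o["extent"][0]+o["extent"][2])/2-u0)+100*(o["extent"][1]<180))
    q,f=maskfit(D[c],o["pixels"],[.535,0.035,-.09]);print(c,q,f,gate(q))
    if c=="top": overlay(d,q,290,140,375,265,6,"pics/ov8.png")
toolplan(g2w(-4,-30,.084),82.75)
E
```

```text
clock: 12.42
position: [0.5181, -0.1475, 0.2998]
orientation: [1.121, 1.567, 2.563]
force: [0.5, -0.1, -0.8]
grip_width: 0.0006
0.95 [411. 187. 465. 218.]
0.88 [294. 221. 354. 263.]
0.62 [268. 202. 278. 211.]
side [ 0.53782139  0.03484474 -0.10275138] 67.38039215686274 gate x -8.3 y -11.8 mm yaw 1.36 deg
0.8 [307. 184. 340. 245.]
0.72 [428. 314. 449. 356.]
0.69 [391.  76. 441. 134.]
top [ 0.53973748  0.03241397 -0.09145784] 68.71372549019607 gate x -6.0 y -14.0 mm yaw 2.01 deg
clock 12.625 tip now [ 0.5176 -0.1436  0.1133] jaw ang 82.88 F [ 0.29 -0.34 -0.27] grip 0.0002
shift mm [ 29.7  -1.5 161.8] rotvec deg [ 0.13  0.14 -0.23] q [-0.48  0.33  1.71  0.    1.11 -1.93]
```

View pics/ov8.png

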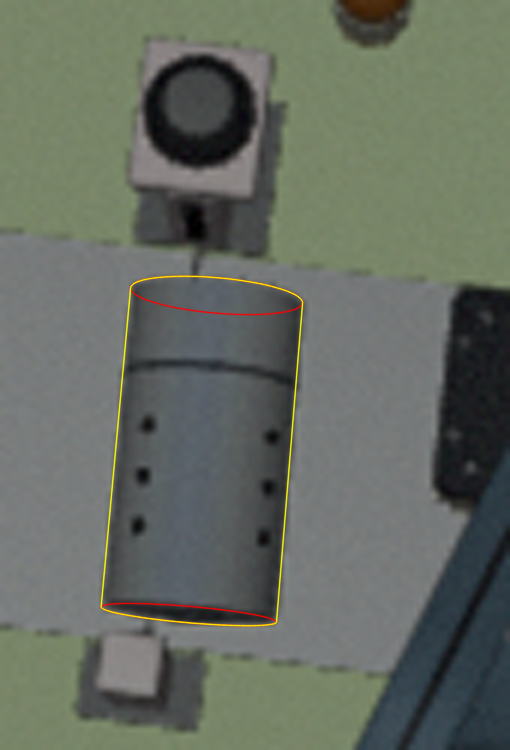

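From the clean top view the drum is at gate (-6, -14), yaw +2°. It needs 14 mm more roll, and it is about 6 mm off centre towards the near post. Before the last stroke I try to drag it axially with a firmer press on its top.

```bash
python3 - <<'E'
from h import *
toolplan(g2w(-26,-21,.082),82.75)
E
```

```text
clock 12.625 tip now [ 0.5176 -0.1436  0.1133] jaw ang 82.88 F [ 0.29 -0.34 -0.27] grip 0.0002
shift mm [ 31.8  20.4 170.8] rotvec deg [ 0.13  0.14 -0.23] q [-0.48  0.33  1.71  0.    1.11 -1.93]
```

```bash
python3 -m creep '[[[0,7,55],[0,0,0]],[[0,14,110],[0,0,0]],[[5,20,160],[0,0,0]],[[25,20.4,171],[0,0,0]],[[38,20.4,171],[0,0,0]],[[41,20.4,171],[0,0,0]],[[42.5,20.4,171],[0,0,0]],[[42.5,20.4,171],[0,0,0]]]'; python3 - <<'E'
from h import *
toolplan(g2w(-26,-21,.082),82.75)
E
```

```text
clock: 13.62
position: [0.5186, 0.0278, 0.26]
orientation: [1.139, 1.566, 2.586]
force: [-10.4, 0.6, 26.7]
grip_width: 0.0002
clock 13.625 tip now [0.5178 0.0283 0.074 ] jaw ang 82.89 F [-10.37   0.64  26.71] grip 0.0002
shift mm [-8.  -0.5  0.2] rotvec deg [ 0.14  0.12 -0.25] q [-0.16  0.35  1.8   0.    1.   -1.61]
```

```bash
python3 -m creep '[[[3.2,-1,0],[0,0,0]],[[3.2,-2,0],[0,0,0]],[[3.2,-3,0],[0,0,0]],[[3.2,-4,0],[0,0,0]]]';python3 -m creep '[[[3.2,-3,0],[0,0,0]],[[3.2,-4,0],[0,0,0]],[[3.2,-5,0],[0,0,0]],[[3.2,-5,0],[0,0,0]]]'; python3 - <<'E'
from h import *
toolplan(g2w(-26,-21,.082),82.75)
import pickle
d0=pickle.load(open("d1.pkl","rb"))["side"]
d=cam("side");r=imaging.outline_of("side","drum")
crop(d,280,200,370,280,4,"pics/a.png");crop(d0,280,200,370,280,4,"pics/b.png")
cv2.imwrite("pics/ab.png",np.hstack([cv2.imread("pics/b.png"),cv2.imread("pics/a.png")]))
a=d["img"].astype(np.float32).mean(2);b=d0["img"].astype(np.float32).mean(2)
w=slice(240,262),slice(297,352)
print(cv2.phaseCorrelate(b[w].copy(),a[w].copy(),cv2.createHanningWindow((55,22),cv2.CV_32F)))
E
```

```text
clock: 14.12
position: [0.52, 0.0271, 0.2598]
orientation: [1.472, 1.56, 2.919]
force: [-20.7, 0.4, 39.3]
grip_width: 0.0004
clock: 14.62
position: [0.5216, 0.0264, 0.2598]
orientation: [1.575, 1.551, 3.023]
force: [-23.0, 0.3, 40.8]
grip_width: 0.0005
clock 14.625 tip now [0.518  0.0268 0.0738] jaw ang 82.97 F [-23.05   0.31  40.78] grip 0.0005
shift mm [-8.2  2.8  1.2] rotvec deg [ 0.22 -0.01 -1.11] q [-0.16  0.36  1.78 -0.    1.02 -1.61]
((0.2330611454087652, -0.4584355517320837), 1.0118228440483412)
```

View pics/ab.png

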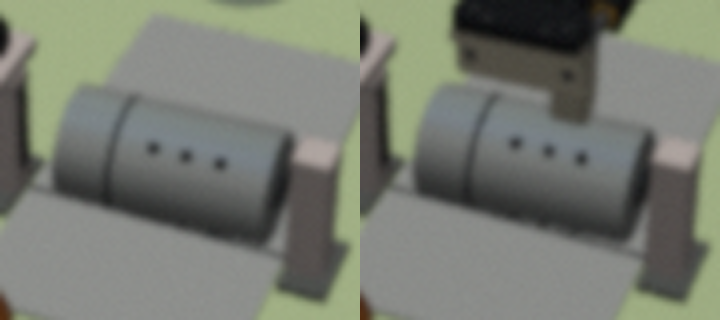

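```bash
python3 -m creep '[[[1.2,-4,0],[0,0,0]],[[1.2,-5,0],[0,0,0]],[[1.2,-6,0],[0,0,0]],[[1.2,-6,0],[0,0,0]]]'; python3 - <<'E'
from h import *
toolplan(g2w(-26,-21,.082),82.75)
import pickle
d0=pickle.load(open("d1.pkl","rb"))["side"]
d=cam("side")
crop(d,280,200,370,280,4,"pics/a.png")
cv2.imwrite("pics/ab2.png",np.hstack([cv2.imread("pics/b.png"),cv2.imread("pics/a.png")]))
E
```

```text
clock: 15.22
position: [0.5239, 0.0257, 0.2598]
orientation: [1.601, 1.541, 3.049]
force: [-19.2, 0.3, 28.1]
grip_width: 0.0003
clock 15.225 tip now [0.5184 0.0262 0.0739] jaw ang 83.0 F [-19.22   0.32  28.05] grip 0.0003
shift mm [-8.   5.4  1.7] rotvec deg [ 0.25 -0.05 -1.71] q [-0.16  0.37  1.77 -0.    1.03 -1.61]
```

View pics/ab2.png

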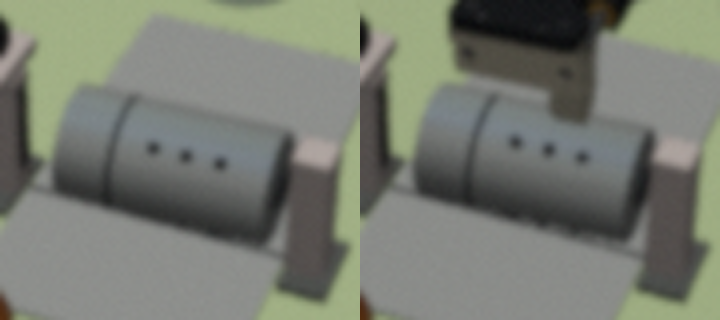

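```bash
python3 -m creep '[[[1,-6,0],[0,0,0]],[[1,-8,0],[0,0,0]],[[1,-10,0],[0,0,0]],[[1,-10,0],[0,0,0]]]'; python3 - <<'E'
from h import *
toolplan(g2w(-26,-21,.082),82.75)
d=cam("side")
crop(d,280,200,370,280,4,"pics/a.png")
cv2.imwrite("pics/ab3.png",np.hstack([cv2.imread("pics/b.png"),cv2.imread("pics/a.png")]))
E
```

```text
clock: 15.78
position: [0.5277, 0.0248, 0.2596]
orientation: [1.611, 1.522, 3.061]
force: [-29.2, 1.0, 36.4]
grip_width: 0.0004
clock 15.775 tip now [0.5187 0.0255 0.0738] jaw ang 83.06 F [-29.17   1.03  36.36] grip 0.0004
shift mm [-8.   9.4  2.1] rotvec deg [ 0.31 -0.12 -2.79] q [-0.16  0.38  1.76 -0.    1.06 -1.61]
```

View pics/ab3.png

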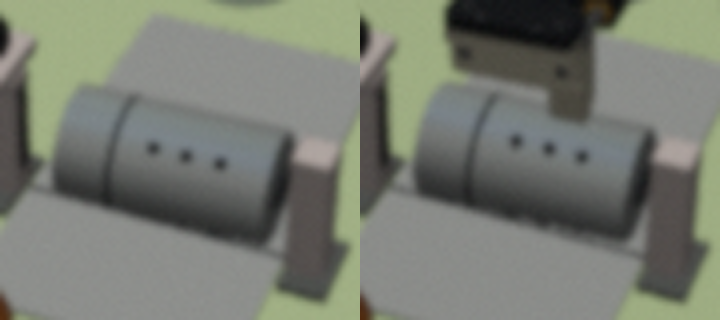

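The drum stays put even at 29 N axial on 36 N normal. It won't slide, so I stop trying. I release and set up for the last roll.

```bash
python3 -m creep '[[[-1,6,1],[0,0,-1.5]],[[-8,10,2],[0.3,0,-2.8]],[[-20,-12,0],[0.3,0,-2.8]],[[-40,-14,-50],[0.3,0,-2.8]],[[-40,-14,-110],[0.3,0,-2.8]],[[-40,-14,-165],[0.3,0,-2.8]],[[-40,-14,-165],[0.3,0,-2.8]]]'; python3 - <<'E'
from h import *
import pickle
D={c:cam(c) for c in("side","top")};pickle.dump(D,open("d2.pkl","wb"))
d=D["top"]
for c in D:
    r=imaging.outline_of(c,"drum")
    u0=330 if c=="top" else 323
    o=min(r,key=lambda o:abs((o["extent"][0]+o["extent"][2])/2-u0)+100*(o["extent"][1]<180))
    print(o["extent"])
    q,f=maskfit(D[c],o["pixels"],[.535,0.035,-.09]);print(c,q,f,gate(q))
    if c=="top": overlay(d,q,290,140,375,265,6,"pics/ov9.png")
toolplan(g2w(-6,-21,.084),82.75)
E
```

```text
clock: 16.7
position: [0.5237, -0.145, 0.2996]
orientation: [-2.524, 1.566, -1.085]
force: [0.3, 0.9, 0.9]
grip_width: 0.0003
[294.9, 222.0, 354.0, 258.2]
side [ 0.53846256  0.03189647 -0.08116946] 70.43921568627451 gate x -7.2 y -14.6 mm yaw 2.60 deg
[310.0, 183.3, 341.6, 246.3]
top [ 0.54049431  0.029418   -0.08659344] 73.70588235294117 gate x -4.9 y -16.8 mm yaw 2.29 deg
clock 16.9 tip now [ 0.5238 -0.1404  0.1131] jaw ang 82.8 F [-0.69  0.45 -0.39] grip 0.0003
shift mm [ 28.9   5.7 166.2] rotvec deg [ 0.05 -0.1   0.03] q [-0.47  0.34  1.7  -0.    1.1  -1.91]
```

View pics/ov9.png

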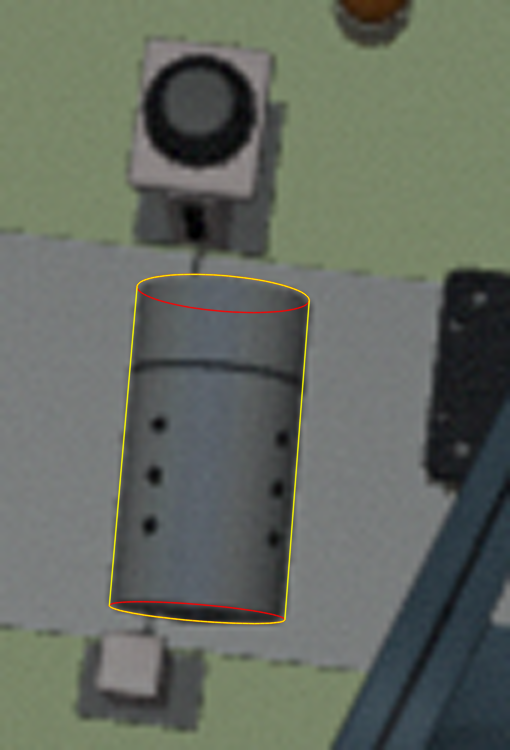

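The drum crept about +1 mm axially (both cameras agree) and rolled back about 2.5 mm, because I pushed along the gate axis and not along the drum's own axis. Now I push along the drum's axis, hold briefly to see if the creep helps, then do the last roll.

```bash
python3 -m creep '[[[0,8,55],[0,0,0]],[[0,16,110],[0,0,0]],[[10,24,155],[0,0,0]],[[30,24.7,162],[0,0,0]],[[39,24.7,162],[0,0,0]],[[41.3,22,162.1],[0,0,0]],[[41.3,19,162.2],[0,0,0]],[[41.3,16,162.3],[0,0,0]],[[41.3,13,162.5],[0,0,0]],[[41.3,10,162.6],[0,0,0]]]'; python3 -m creep '[[[1,-5,0.2],[0,0,0]],[[1,-6,0.2],[0,0,0]],[[1,-7,0.3],[0,0,0]],[[1,-7,0.3],[0,0,0]]]'; python3 - <<'E'
from h import *
toolplan(g2w(-25,-25,.082),82.75)
E
```

```text
clock: 18.15
position: [0.525, 0.0237, 0.2594]
orientation: [1.699, 1.543, -3.136]
force: [-43.9, 1.1, 56.9]
grip_width: 0.0005
clock: 18.65
position: [0.528, 0.0236, 0.2597]
orientation: [1.684, 1.531, 3.133]
force: [-21.2, 0.2, 28.6]
grip_width: 0.0005
clock 18.65 tip now [0.5205 0.0237 0.0738] jaw ang 83.04 F [-21.2    0.18  28.55] grip 0.0005
shift mm [-8.   8.7 -0.8] rotvec deg [ 0.29 -0.26 -2.28] q [-0.16  0.38  1.76 -0.01  1.05 -1.61]
```

```bash
python3 - <<'E'
from h import *
import pickle
d2=pickle.load(open("d2.pkl","rb"))["side"]
d=cam("side")
r=imaging.outline_of("side","drum");o=min(r,key=lambda o:abs((o["extent"][0]+o["extent"][2])/2-323)+100*(o["extent"][1]<180))
q,f=maskfit(d,o["pixels"],[.535,0.035,-.09]);print(q,f,gate(q))
crop(d,280,200,370,280,4,"pics/a.png");crop(d2,280,200,370,280,4,"pics/b.png")
cv2.imwrite("pics/ab4.png",np.hstack([cv2.imread("pics/b.png"),cv2.imread("pics/a.png")]))
E
```

```text
[ 0.53817335  0.02998019 -0.07783435] 102.10588235294118 gate x -7.3 y -16.6 mm yaw 2.79 deg
```

View pics/ab4.png

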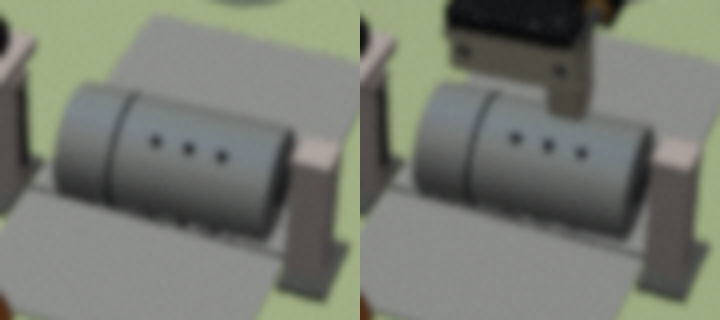

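No useful gain axially, so I leave it. I release and put the finger back behind the drum's top for the last roll of about 18 mm.

```bash
python3 -m creep '[[[-1,5,0],[0,0,-1.2]],[[-8,8.7,-1],[0.3,0,-2.3]],[[-14,-11,-3],[0.3,0,-2.3]],[[-14,-11,-3],[0.3,0,-2.3]]]'; python3 - <<'E'
from h import *
d=cam("side")
r=imaging.outline_of("side","drum");o=min(r,key=lambda o:abs((o["extent"][0]+o["extent"][2])/2-323)+100*(o["extent"][1]<180))
q,f=maskfit(d,o["pixels"],[.535,0.035,-.09]);print(q,f,gate(q))
toolplan(g2w(-6,-27,.0735),82.75)
E
```

```text
clock: 19.25
position: [0.5403, 0.0188, 0.2741]
orientation: [-2.445, 1.565, -1.002]
force: [-0.3, -0.6, -1.2]
grip_width: 0.0005
[ 0.53647784  0.03234728 -0.10581797] 118.46274509803922 gate x -9.3 y -14.4 mm yaw 1.19 deg
clock 19.35 tip now [0.5387 0.0184 0.0871] jaw ang 82.73 F [ 0.37 -0.5  -0.38] grip 0.0007
shift mm [13.6  0.7  0.2] rotvec deg [-0.02 -0.26  0.01] q [-0.17  0.36  1.74 -0.01  1.04 -1.61]
```

```bash
python3 -m creep '[[[9,0.7,0],[0,0,0]],[[13.3,0.7,0],[0,0,0]],[[14.2,0.7,3],[0,0,0]],[[14.2,0.7,9],[0,0,0]],[[14.2,0.7,15],[0,0,0]],[[14.2,0.7,21],[0,0,0]],[[14.2,0.7,26],[0,0,0]],[[14.2,0.7,29],[0,0,0]],[[14.2,0.7,30],[0,0,0]],[[14.2,0.7,30],[0,0,0]]]'; python3 -m creep '[[[0,0,0],[0,0,0]],[[-6,0,0],[0,0,0]],[[-20,0,0],[0,0,0]],[[-40,0,-40],[0,0,0]],[[-40,0,-100],[0,0,0]],[[-40,0,-160],[0,0,0]],[[-40,0,-190],[0,0,0]],[[-40,0,-190],[0,0,0]]]'; cat > m.py <<'E'
from h import *
import pickle,sys
n=sys.argv[1]
D={c:cam(c) for c in("side","top")};pickle.dump(D,open(f"d{n}.pkl","wb"))
for c in D:
    r=imaging.outline_of(c,"drum")
    u0=327 if c=="top" else 323
    o=min(r,key=lambda o:abs((o["extent"][0]+o["extent"][2])/2-u0)+100*(o["extent"][1]<180))
    q,f=maskfit(D[c],o["pixels"],[.54,0.04,-.09]);print(c,q,f,gate(q),o["extent"])
    if c=="top": overlay(D[c],q,280,140,365,265,6,f"pics/ov{n}.png")
toolplan(g2w(-6,-10,.0735),82.75)
E
python3 m.py 10
```

```text
clock: 20.6
position: [0.5405, 0.0496, 0.2601]
orientation: [2.665, 1.566, -2.174]
force: [-8.0, 1.0, 19.4]
grip_width: 0.0005
clock: 21.6
position: [0.5167, -0.141, 0.3016]
orientation: [2.892, 1.566, -1.95]
force: [0.1, 1.0, -0.4]
grip_width: 0.0007
side [ 0.54027591  0.04579878 -0.0948275 ] 73.99215686274509 gate x -7.2 y -0.6 mm yaw 1.82 deg [290.9, 222.7, 351.1, 266.1]
top [ 0.542095    0.04379486 -0.10511081] 73.12156862745098 gate x -5.1 y -2.4 mm yaw 1.23 deg [302.2, 181.6, 335.6, 244.9]
clock 21.8 tip now [ 0.5163 -0.1383  0.1151] jaw ang 82.82 F [-0.44  0.67  0.65] grip 0.0006
shift mm [ 40.9  -1.6 175.7] rotvec deg [ 0.07 -0.24 -0.13] q [-0.47  0.33  1.71 -0.01  1.1  -1.91]
```

View pics/ov10.png

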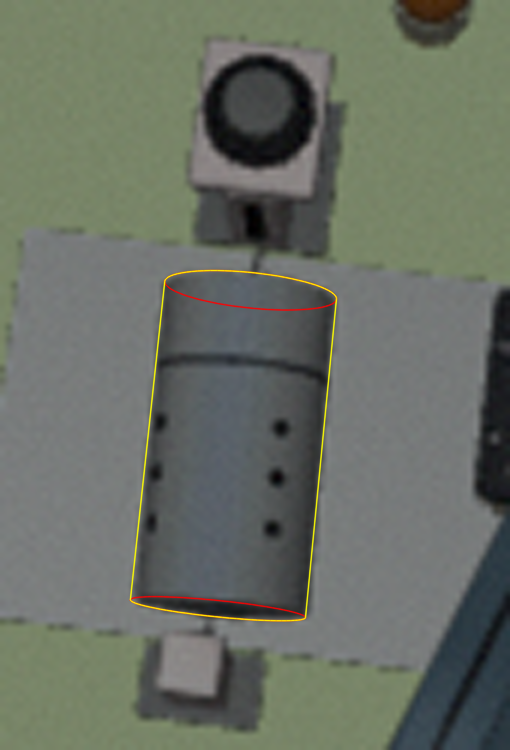

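```bash
cat >> h.py <<'E'
def edgefit(d,p0):
    from scipy.optimize import minimize
    g=gradmag(d["img"])
    def f(q):
        P=hullpts(d,[q[0]/1e3,q[1]/1e3,q[2]/50]).astype(np.float32)
        return -cv2.remap(g,P[None,:,0],P[None,:,1],cv2.INTER_LINEAR).mean()
    b=None
    for s in range(6):
        rng=np.random.default_rng(s);c=np.array([p0[0]*1e3,p0[1]*1e3,p0[2]*50])+rng.normal(0,1,3)
        r=minimize(f,c,method="Nelder-Mead",options=dict(initial_simplex=c+np.array([[0,0,0],[3,0,0],[0,3,0],[0,0,2]])))
        if b is None or r.fun<b.fun:b=r
    return b.x/[1e3,1e3,50],b.fun
E
python3 - <<'E'
from h import *
import pickle
for n,p in(("0",[.532,-.046,-.094]),("1",[.5397,.0324,-.0915]),("2",[.5405,.0294,-.0866]),("10",[.5421,.0438,-.105])):
    D=pickle.load(open(f"d{n}.pkl","rb"))
    for c in("top","side"):
        q,f=edgefit(D[c],p);print(n,c,gate(q),round(f,1))
    if n=="10": overlay(D["top"],edgefit(D["top"],p)[0],280,140,365,265,6,"pics/ov10e.png")
E
```

```text
0 top gate x -3.5 y -93.3 mm yaw 1.89 deg -210.2
0 side gate x -4.9 y -92.7 mm yaw 2.35 deg -211.2
1 top gate x -6.1 y -14.5 mm yaw 1.79 deg -242.8
1 side gate x -7.5 y -12.2 mm yaw 0.73 deg -189.6
2 top gate x -5.8 y -17.1 mm yaw 1.76 deg -244.9
2 side gate x -7.4 y -14.2 mm yaw 3.30 deg -178.7
10 top gate x -5.6 y -2.9 mm yaw 1.93 deg -248.3
10 side gate x -6.1 y -2.0 mm yaw 2.26 deg -197.3
```

View pics/ov10e.png

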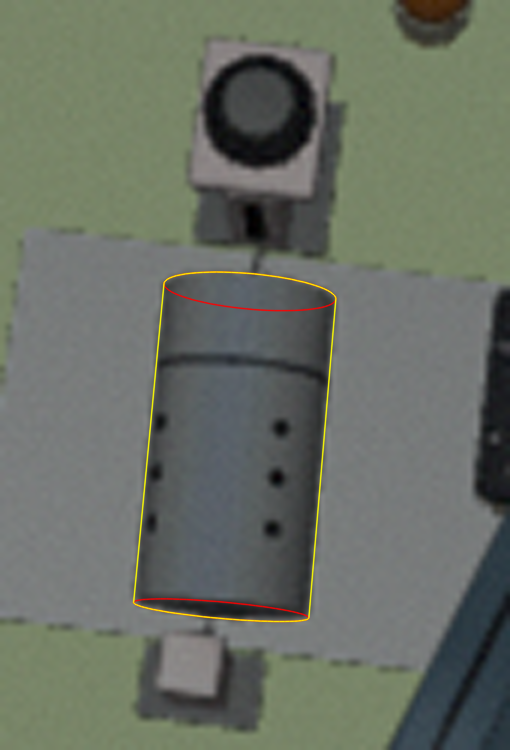

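```bash
python3 - <<'E'
from h import *
import pickle
from scipy.optimize import minimize
d=pickle.load(open("d0.pkl","rb"))["top"];g=gradmag(d["img"])
def samp(c3):
    P=proj(d,c3).astype(np.float32);return cv2.remap(g,P[None,:,0],P[None,:,1],cv2.INTER_LINEAR).mean()
def rect(cx,cy,yaw,w,h,z):
    e=np.array([np.cos(yaw),np.sin(yaw)]);n=np.array([-e[1],e[0]]);t=np.linspace(-1,1,80);o=np.ones(80)
    L=np.vstack([np.c_[t*w/2,o*h/2],np.c_[t*w/2,-o*h/2],np.c_[o*w/2,t*h/2],np.c_[-o*w/2,t*h/2]])
    return np.c_[np.array([cx,cy])+L[:,:1]*e+L[:,1:]*n,np.full(len(L),z)]
def fit(f,x0,st):
    b=None
    for s in range(6):
        c=np.array(x0)+np.random.default_rng(s).normal(0,.3,len(x0))*st
        r=minimize(lambda q:-f(q),c,method="Nelder-Mead",options=dict(initial_simplex=np.vstack([c]+[c+np.eye(len(x0))[i]*st[i] for i in range(len(x0))])))
        if b is None or r.fun<b.fun:b=r
    return b.x,b.fun
q,f=fit(lambda q:samp(rect(q[0],q[1],q[2],.165,.3,.004)),[.541,-.006,-.1265],[.003,.003,.02]);print("mat",q[:2],np.degrees(q[2]),f)
y=q[2];e=np.array([np.cos(y),np.sin(y)]);n=np.array([-e[1],e[0]])
for nm,gx,w,h,z,c0 in(("near",-.097,.024,.024,.09,[.451,.058]),("head",.115,.06,.05,.102,[.661,.031])):
    r,f=fit(lambda r:samp(rect(r[0],r[1],y,w,h,z)),c0,[.002,.002]);o=r-gx*e;print(nm,r,"->origin",o,f,"rel mat",(o-q[:2])@e,(o-q[:2])@n)
# line: darkness along line x from -.08 to .05
gr=d["img"].astype(np.float32).mean(2)
def lin(r):
    t=np.linspace(-.07,.075,100)[:,None];P=proj(d,np.c_[q[:2]+t*e*1+ (r[0]+np.tan(np.radians(r[1]))*t)*n,np.full(100,.0042)]).astype(np.float32)
    return -cv2.remap(gr,P[None,:,0],P[None,:,1],cv2.INTER_CUBIC).mean()
print("line offset",fit(lin,[.0515,0],[.002,.5]))
E
```

```text
mat [ 0.54214702 -0.00539912] -7.5462487995098435 -65.6816635131836
near [0.45294625 0.05858008] ->origin [0.54910615 0.04584142] -173.69186401367188 rel mat 0.00016961253710343706 0.05171067132134805
head [0.65404533 0.02522397] ->origin [0.54004133 0.04032651] -170.98178100585938 rel mat -0.008092444316707038 0.0450530824616841
line offset (array([ 0.05147099, -0.102911  ]), np.float64(60.86381912231445))
```

The edge fit gives y = -2.9 mm and a steady yaw of 1.9°. The last small push is 6 mm of finger travel for 3 mm of drum travel.

```bash
python3 -m creep '[[[0,-1,60],[0,0,0]],[[0,-1.6,120],[0,0,0]],[[8,-1.6,170],[0,0,0]],[[30,-1.6,181],[0,0,0]],[[39,-1.6,181],[0,0,0]],[[41,-1.6,181],[0,0,0]],[[41.4,-1.6,181],[0,0,0]]]'; python3 -m creep '[[[0.4,0,1],[0,0,0]],[[0.4,0,3],[0,0,0]],[[0.4,0,5],[0,0,0]],[[0.4,0,6],[0,0,0]],[[0.4,0,6],[0,0,0]],[[0.4,0,6],[0,0,0]]]';  python3 -m creep '[[[-1,0,0],[0,0,0]],[[-6,0,0],[0,0,0]],[[-20,0,0],[0,0,0]],[[-40,0,-40],[0,0,0]],[[-40,0,-100],[0,0,0]],[[-40,0,-160],[0,0,0]],[[-40,0,-190],[0,0,0]],[[-40,0,-190],[0,0,0]]]'; python3 m.py 11;python3 - <<'E'
from h import *
import pickle
D=pickle.load(open(f"d11.pkl","rb"))
for c in("top","side"):
    q,f=edgefit(D[c],[.543,.046,-.095]);print(c,gate(q),round(f,1))
E
```

```text
clock: 22.68
position: [0.5401, 0.0416, 0.2603]
orientation: [2.367, 1.565, -2.47]
force: [-6.4, 1.4, 12.7]
grip_width: 0.0003
clock: 23.42
position: [0.541, 0.0476, 0.2603]
orientation: [2.402, 1.565, -2.435]
force: [-1.5, 0.3, 6.3]
grip_width: 0.0005
clock: 24.42
position: [0.5174, -0.143, 0.302]
orientation: [2.66, 1.565, -2.181]
force: [0.7, 0.5, 0.1]
grip_width: 0.0005
side [ 0.53938851  0.04726772 -0.08223355] 72.43529411764706 gate x -8.3 y 0.7 mm yaw 2.54 deg [290.9, 225.5, 353.4, 262.4]
top [ 0.54164139  0.04572098 -0.10135529] 60.54117647058824 gate x -5.8 y -0.5 mm yaw 1.44 deg [303.5, 181.3, 334.9, 242.9]
clock 24.625 tip now [ 0.5168 -0.1403  0.1154] jaw ang 82.91 F [ 0.32  0.34 -0.22] grip 0.0004
shift mm [ 41.2  -1.  177.6] rotvec deg [ 0.16 -0.23 -0.22] q [-0.47  0.33  1.71 -0.01  1.11 -1.91]
top gate x -5.7 y -1.8 mm yaw 1.93 deg -248.4
side gate x -6.2 y -0.9 mm yaw 2.58 deg -198.7
```

View pics/ov11.png

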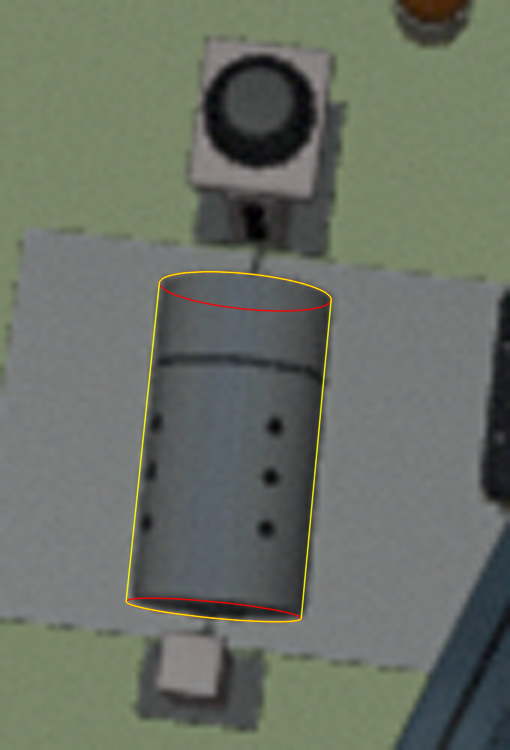

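```bash
python3 -m creep '[[[0,-1,60],[0,0,0]],[[0,-1,120],[0,0,0]],[[8,-1,170],[0,0,0]],[[30,-1,183],[0,0,0]],[[39,-1,183],[0,0,0]],[[41,-1,183],[0,0,0]],[[41.4,-1,183],[0,0,0]]]'; python3 -m creep '[[[0.5,0,1],[0,0,0]],[[0.5,0,3],[0,0,0]],[[0.5,0,5],[0,0,0]],[[0.5,0,5],[0,0,0]],[[0.5,0,5],[0,0,0]]]';  python3 -m creep '[[[-1,0,0],[0,0,0]],[[-6,0,0],[0,0,0]],[[-20,0,0],[0,0,0]],[[-60,0,-40],[0,0,0]],[[-100,0,-100],[0,0,0]],[[-100,0,-160],[0,0,0]],[[-100,0,-190],[0,0,0]],[[-100,0,-190],[0,0,0]]]'; python3 m.py 12;python3 - <<'E'
from h import *
import pickle
D=pickle.load(open(f"d12.pkl","rb"))
for c in("top","side"):
    q,f=edgefit(D[c],[.543,.046,-.095]);print(c,gate(q),round(f,1))
b=tri([ray(D["top"],260+317.5/5-.4,135+110.5/5-.4)]+[ray(D["side"],240+150/4.5-.4,180+112/4.5-.4)])
print(b); toolplan([b[0][0],b[0][1],.135],82.75)
crop(D["top"],295,140,355,180,10,"pics/bt.png");crop(D["side"],250,190,300,230,10,"pics/bs.png")
E
```

```text
clock: 25.5
position: [0.5402, 0.0415, 0.2603]
orientation: [2.2, 1.564, -2.636]
force: [-6.4, 0.5, 11.4]
grip_width: 0.0003
clock: 26.12
position: [0.5408, 0.0464, 0.2603]
orientation: [2.192, 1.563, -2.644]
force: [-2.3, 0.7, 6.2]
grip_width: 0.0005
clock: 27.12
position: [0.5178, -0.1442, 0.3622]
orientation: [2.446, 1.564, -2.394]
force: [-0.6, 0.9, -0.0]
grip_width: 0.0004
side [ 0.53964998  0.04769392 -0.11713899] 80.72156862745098 gate x -8.1 y 1.2 mm yaw 0.54 deg [289.6, 224.9, 354.4, 265.0]
top [ 0.54239375  0.04552194 -0.09317096] 45.839215686274514 gate x -5.1 y -0.6 mm yaw 1.91 deg [304.8, 182.8, 334.2, 245.2]
clock 27.325 tip now [ 0.5169 -0.1412  0.1753] jaw ang 82.98 F [0.1  1.79 0.46] grip 0.0006
shift mm [101.1  -1.  178.8] rotvec deg [ 0.23 -0.22 -0.34] q [-0.47  0.27  1.63 -0.01  1.25 -1.92]
top gate x -5.8 y -0.7 mm yaw 1.78 deg -251.9
side gate x -6.1 y 0.3 mm yaw 1.99 deg -196.2
(array([0.6615647 , 0.02925095, 0.11845254]), [np.float64(0.0009275721398613668), np.float64(0.000927572139861163)])
clock 27.325 tip now [ 0.5169 -0.1412  0.1753] jaw ang 82.98 F [0.1  1.79 0.46] grip 0.0006
shift mm [  38.9 -121.9  186.4] rotvec deg [ 0.23 -0.22 -0.34] q [-0.47  0.27  1.63 -0.01  1.25 -1.92]
```

View pics/ov12.png

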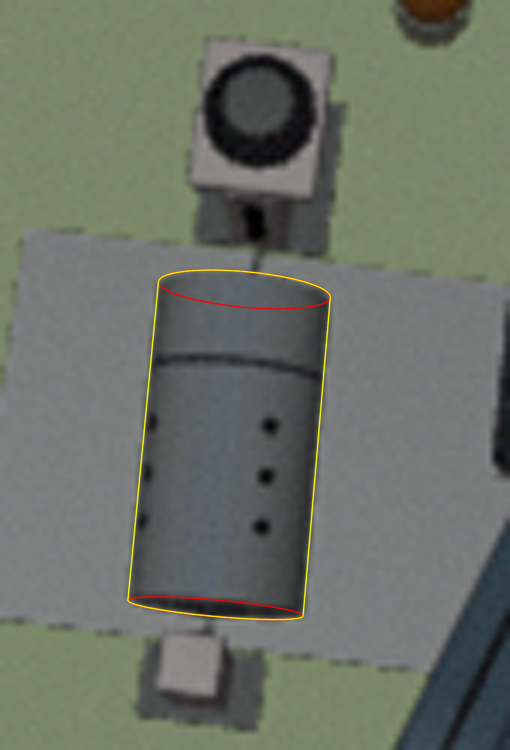

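View pics/bt.png

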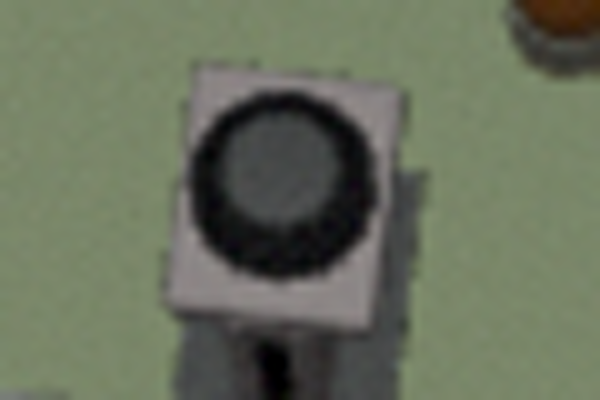

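View pics/bs.png

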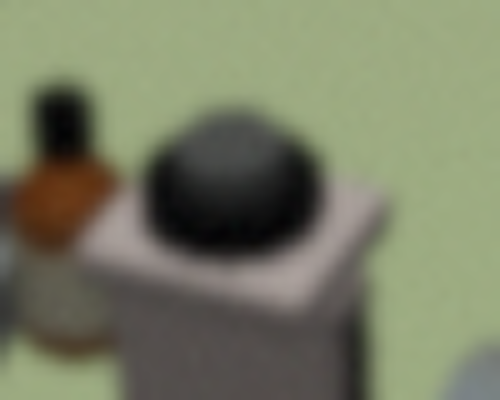

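The drum is at y ≈ -0.5 mm, yaw 1.8°, x about -6 mm. The button triangulates to (0.6616, 0.0293) at about 119 mm high, which matches 120. Moving over the button.

```bash
python3 -m creep '[[[0,-30,46],[0,0,0]],[[0,-60,92],[0,0,0]],[[0,-90,138],[0,0,0]],[[0,-118,182],[0.2,0,-0.3]],[[10,-122,186.5],[0.2,-0.2,-0.3]],[[35,-122,186.5],[0.2,-0.2,-0.3]],[[45,-122,186.5],[0.2,-0.2,-0.3]],[[45,-122,186.5],[0.2,-0.2,-0.3]]]'; python3 - <<'E'
from h import *
toolplan([.6616,.0297,.114],82.75)
d=cam("side");crop(d,230,130,360,230,6,"pics/b1.png")
E
```

```text
clock: 28.32
position: [0.661, 0.0293, 0.314]
orientation: [1.693, 1.568, 3.138]
force: [0.2, -0.3, 0.6]
grip_width: 0.0004
clock 28.325 tip now [0.6604 0.0293 0.128 ] jaw ang 82.78 F [ 0.19 -0.3   0.62] grip 0.0004
shift mm [14.  -0.6  0.4] rotvec deg [ 0.03 -0.02 -0.18] q [-0.12  0.52  1.36 -0.    1.26 -1.57]
```

View pics/b1.png

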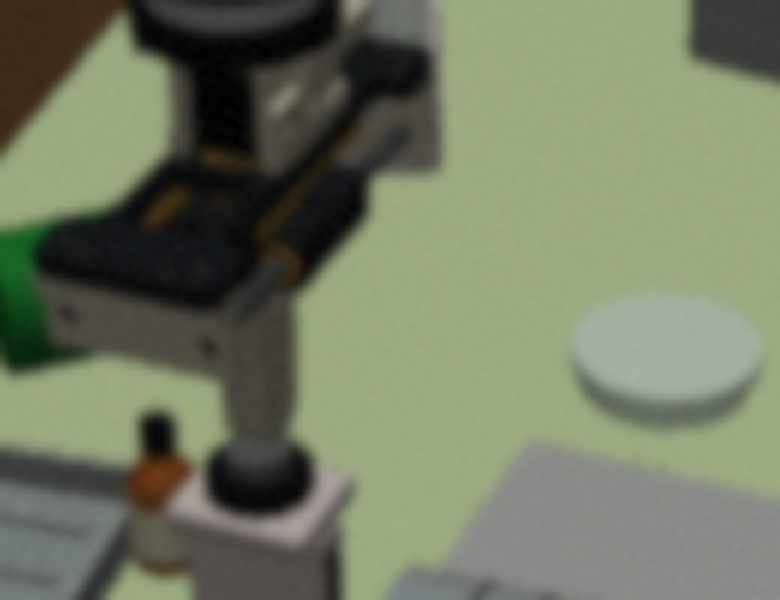

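The finger stands right over the button, about 8 mm above it. Pressing, with a hold.

```bash
python3 -m creep '[[[5,-0.5,0],[0,0,0]],[[9,-0.5,0],[0,0,0]],[[12,-0.5,0],[0,0,0]],[[14,-0.5,0],[0,0,0]],[[15,-0.5,0],[0,0,0]],[[15.5,-0.5,0],[0,0,0]],[[15.5,-0.5,0],[0,0,0]]]'; python3 - <<'E'
from h import *
toolplan([.6616,.0297,.114],82.75)
E
```

```text
clock: 29.25
position: [0.662, 0.0289, 0.3041]
orientation: [-1.887, 1.567, -0.442]
force: [-6.3, -1.8, 21.2]
grip_width: 0.0006
clock 29.25 tip now [0.6625 0.0286 0.1181] jaw ang 82.78 F [-6.32 -1.81 21.17] grip 0.0006
shift mm [4.1 0.5 0.8] rotvec deg [ 0.03 -0.06  0.19] q [-0.12  0.53  1.38 -0.    1.23 -1.57]
```

Hard stop at 118 mm with 21 N. That is too high for a full press, so the closed finger pair (about 35 mm wide) probably lands on the collar around the 28 mm button. I back off and look.

```bash
python3 - <<'E'
from h import *
d=cam("side");crop(d,250,170,300,220,12,"pics/b2.png")
E
python3 -m creep '[[[-4,0.5,1],[0,0,0]],[[-15,0.5,1],[0,0,0]],[[-15,0.5,1],[0,0,0]]]'; python3 - <<'E'
from h import *
d=cam("side");crop(d,250,170,300,220,12,"pics/b3.png")
E
```

```text
clock: 29.68
position: [0.6618, 0.03, 0.3198]
orientation: [-1.748, 1.566, -0.303]
force: [-0.1, -0.1, -0.4]
grip_width: 0.0007
```

View pics/b2.png

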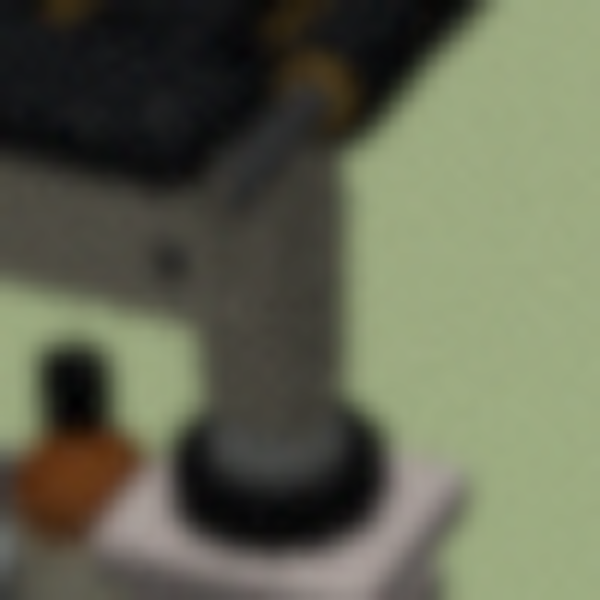

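View pics/b3.png

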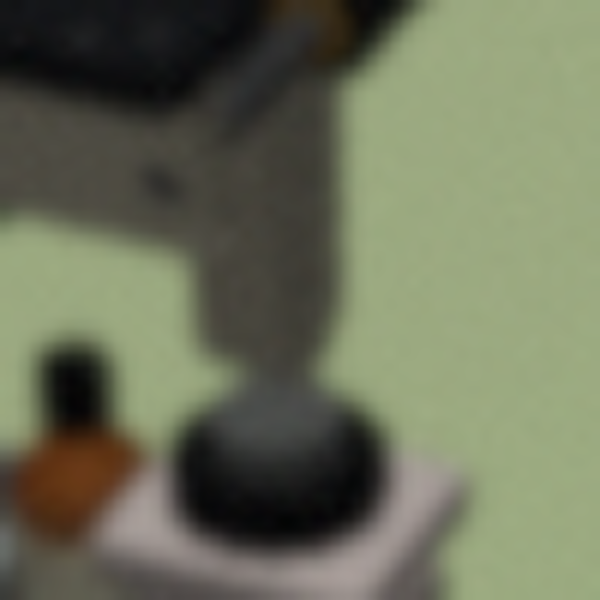

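Confirmed: the closed pair rests on the collar with the cap only partly in. I'll open the gripper part-way and press with one finger (about 15 × 17 mm) inside the collar.

```bash
python3 -m creep '[[[-10,0,0],[0,0,0]],[[-10,0,0],[0,0,0]],[[-10,0,0],[0,0,0]],[[-10,0,0],[0,0,0]],[[-10,0,0],[0,0,0]],[[-10,0,0],[0,0,0]]]' 145 20; python3 - <<'E'
from h import *
s,R,p=tool(); w=s["grip_width"];off=w/2+.00875
# finger at +jaw
e=np.array([np.cos(np.radians(82.75)),np.sin(np.radians(82.75))])
b=np.array([.6618,.0297]);t=b-off*e
print("off",off);toolplan([t[0],t[1],.128],82.75)
D={c:cam(c) for c in("side","top")}
crop(D["side"],220,120,330,220,6,"pics/b4.png")
E
```

```text
clock: 30.48
position: [0.6615, 0.03, 0.3289]
orientation: [-1.857, 1.568, -0.412]
force: [-0.4, 0.0, 0.8]
grip_width: 0.0403
off 0.028884780691939786
clock 30.475 tip now [0.6621 0.0298 0.1429] jaw ang 82.78 F [-0.36  0.03  0.84] grip 0.0403
shift mm [ 14.9  -0.2 -29.2] rotvec deg [ 0.03 -0.05  0.17] q [-0.12  0.51  1.35 -0.    1.28 -1.57]
```

View pics/b4.png

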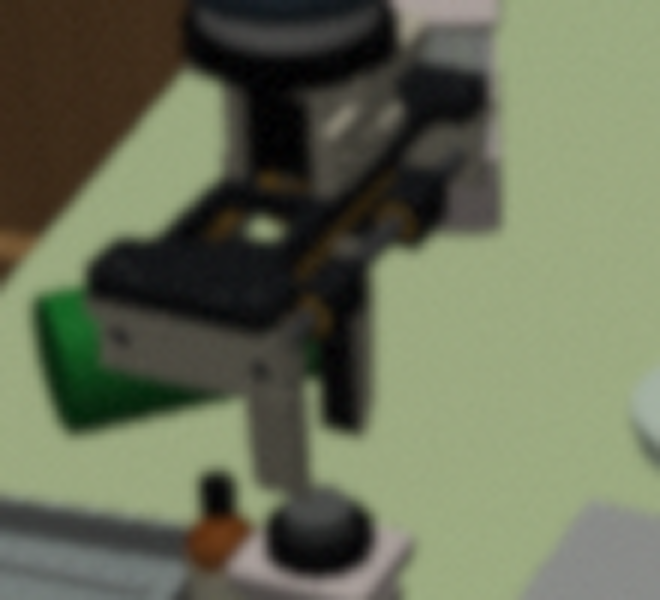

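```bash
python3 -m creep '[[[0,-0.2,-20],[0,0,0]],[[4,-0.2,-29.2],[0,0,0]],[[14,-0.2,-29.2],[0,0,0]],[[15,-0.2,-29.2],[0,0,0]],[[15,-0.2,-29.2],[0,0,0]]]'; python3 - <<'E'
from h import *
d=cam("side");crop(d,240,160,310,220,11,"pics/b5.png")
d=cam("top");crop(d,280,110,400,210,6,"pics/b5t.png")
e=np.array([np.cos(np.radians(82.75)),np.sin(np.radians(82.75))])
t=np.array([.6618,.0297])-.0289*e
toolplan([t[0],t[1],.114],82.75)
E
```

```text
clock: 31.2
position: [0.6581, 0.0013, 0.3136]
orientation: [-1.843, 1.568, -0.398]
force: [-1.0, 0.4, 0.3]
grip_width: 0.0403
clock 31.3 tip now [0.6588 0.0012 0.1281] jaw ang 82.8 F [0.06 0.39 0.27] grip 0.0403
shift mm [14.1  0.1 -0.3] rotvec deg [ 0.05 -0.04  0.19] q [-0.17  0.52  1.38 -0.    1.25 -1.61]
```

View pics/b5.png

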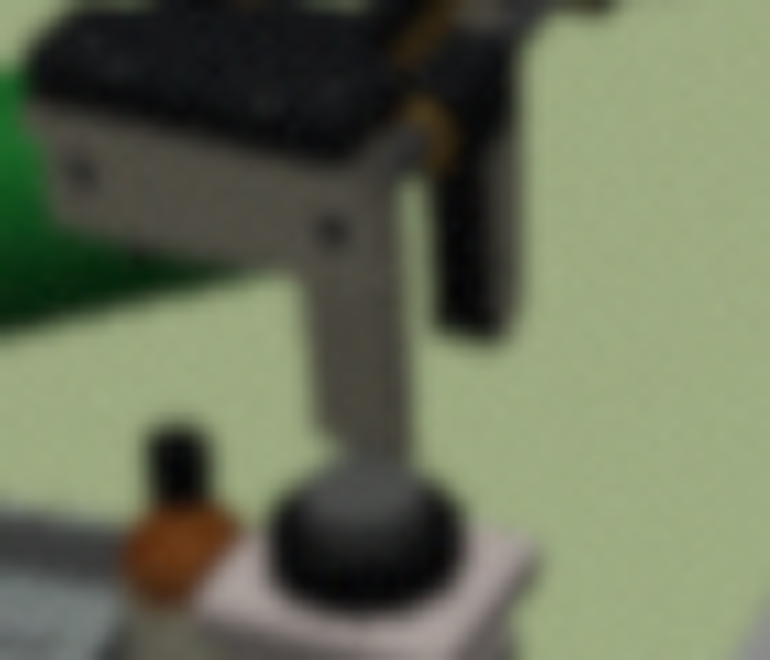

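View pics/b5t.png

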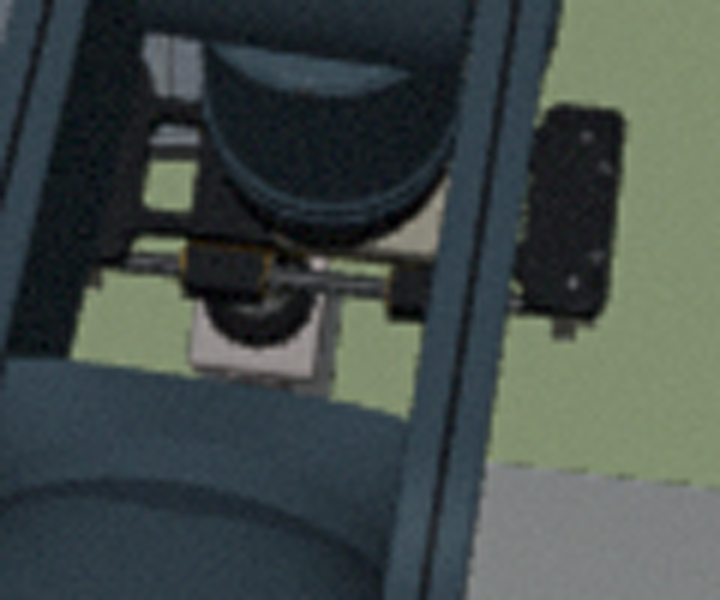

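The finger is centred over the cap. Pressing.

```bash
python3 -m creep '[[[5,0,0],[0,0,0]],[[9,0,0],[0,0,0]],[[11.5,0,0],[0,0,0]],[[13.5,0,0],[0,0,0]],[[15,0,0],[0,0,0]],[[15.5,0,0],[0,0,0]],[[15.5,0,0],[0,0,0]]]'; python3 - <<'E'
from h import *
toolplan([.6588,.0012,.114],82.75)
d=cam("side");crop(d,240,160,310,220,11,"pics/b6.png")
E
```

```text
clock: 32.17
position: [0.6583, 0.0016, 0.3038]
orientation: [-1.669, 1.563, -0.224]
force: [-8.5, 0.2, 26.0]
grip_width: 0.0403
clock 32.175 tip now [0.6597 0.0012 0.1178] jaw ang 82.83 F [-8.48  0.17 26.01] grip 0.0403
shift mm [ 3.8 -0.5 -0.3] rotvec deg [ 0.08 -0.04  0.46] q [-0.17  0.52  1.39 -0.    1.22 -1.61]
```

View pics/b6.png

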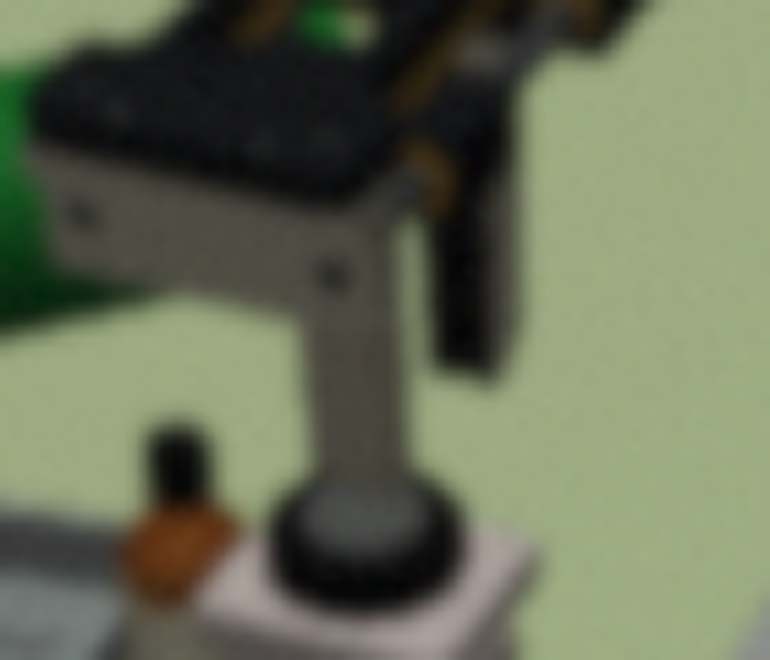

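The same stop at 118 mm. In the side view the finger seems to sit towards the back of the cap, so I check by projecting the model into the picture.

```bash
python3 - <<'E'
from h import *
d=cam("side")
s,R,p=tool();w=s["grip_width"]
im=cv2.resize(d["img"][160:220,240:310,::-1],None,fx=11,fy=11,interpolation=cv2.INTER_CUBIC)
def dr(P,col,closed=True):
    q=((proj(d,P)-[240,160]+.5)*11*8).astype(np.int32);cv2.polylines(im,[q],closed,col,1,cv2.LINE_AA,3)
th=np.linspace(0,2*np.pi,60)
b=np.array([.6618,.0297])
for z,r,c in((.120,.014,(0,255,0)),(.114,.014,(255,255,0)),(.118,.021,(0,0,255)),(.102,.021,(0,0,255))):
    dr(np.c_[b[0]+r*np.cos(th),b[1]+r*np.sin(th),np.full(60,z)],c)
tip=p+R[:,0]*.186
for sgn in(1,-1):
    c=[tip+sgn*(w/2+t)*R[:,2]+y*R[:,1] for t,y in((0,-.0075),(.0175,-.0075),(.0175,.0075),(0,.0075))]
    dr(np.array(c),(0,255,255))
cv2.imwrite("pics/b7.png",im)
toolplan([.6588,.0012,.114],82.75)
E
```

```text
clock 32.275 tip now [0.6597 0.0012 0.1179] jaw ang 82.83 F [-8.49  0.71 25.79] grip 0.0402
shift mm [ 3.9 -0.5 -0.3] rotvec deg [ 0.08 -0.04  0.46] q [-0.17  0.52  1.39 -0.    1.22 -1.61]
```

View pics/b7.png

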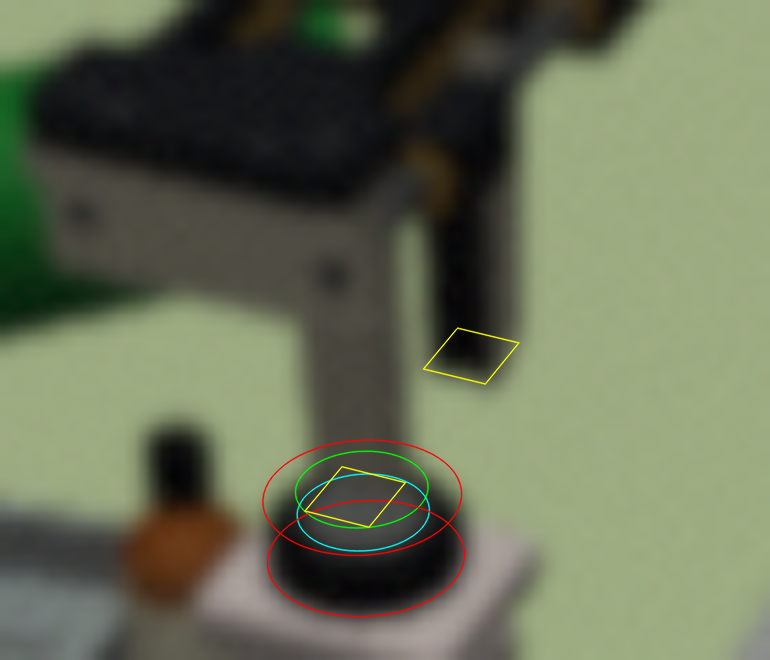

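The cap's lower rim in the image fits the "down" circle (z = 114) about as well as the "up" one (z = 120). The force profile while rising in small steps will tell a spring from a rigid collar.

```bash
for i in 1 2 3 4 5; do python3 -m creep '[[[-0.5,0,0],[0,0,0]],[[-0.5,0,0],[0,0,0]]]' >/dev/null; python3 - <<'E'
from h import *
s,R,p=tool();print(round(s["clock"],2),"tipz",(p+R[:,0]*.186)[2].round(4),"F",np.round(s["force"],1))
E
done
```

```text
32.52 tipz 0.1191 F [-1.2 -0.7  3.5]
32.77 tipz 0.1192 F [-1.  -0.8  3.9]
33.02 tipz 0.1195 F [-0.   0.1  3.4]
33.27 tipz 0.1199 F [-0.9  0.3  3.1]
33.52 tipz 0.1204 F [ 0.1 -0.2  3.5]
```

```bash
for i in 1 2 3 4 5; do python3 -m creep '[[[-1,0,0],[0,0,0]],[[-1,0,0],[0,0,0]]]' >/dev/null; python3 - <<'E'
from h import *
s,R,p=tool();print(round(s["clock"],2),"tipz",(p+R[:,0]*.186)[2].round(4),"F",np.round(s["force"],1))
E
done; python3 - <<'E'
from h import *
d=cam("side");crop(d,240,160,310,220,11,"pics/b8.png")
E
```

```text
33.77 tipz 0.1215 F [-0.2 -0.6  4.1]
34.02 tipz 0.1225 F [ 1.1 -0.2  1.6]
34.27 tipz 0.1235 F [0.2 0.1 0.6]
34.52 tipz 0.1244 F [0.7 0.2 0.4]
34.77 tipz 0.1253 F [-0.8 -0.9 -1. ]
```

View pics/b8.png

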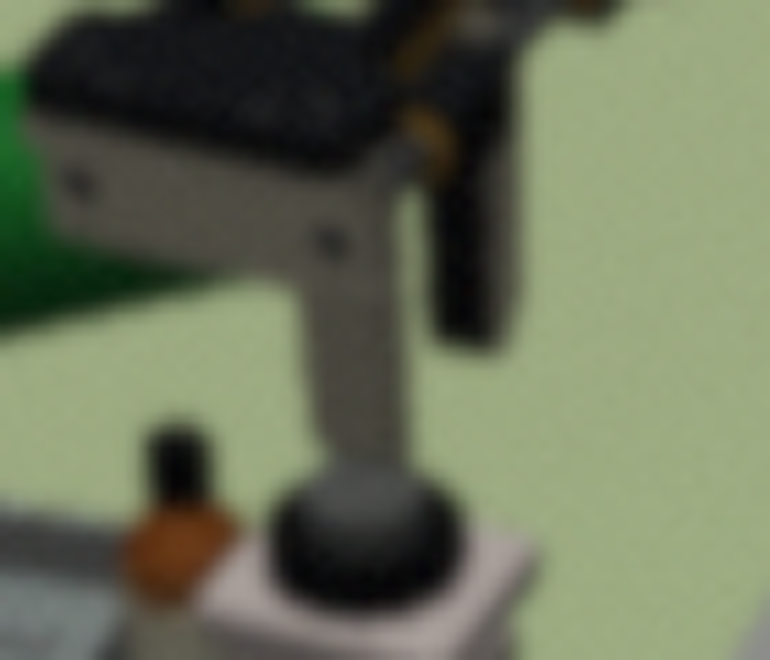

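Contact ends at about 124 mm and the hard stop was at 118 mm. That is 6 mm of travel at about 4 N, so the button went fully down and has come back up. I retreat and check the scene.

```bash
python3 -m creep '[[[-20,0,0],[0,0,0]],[[-60,0,0],[0,0,0]],[[-80,0,-50],[0,0,0]],[[-80,0,-105],[0,0,0]],[[-80,0,-160],[0,0,0]],[[-80,0,-200],[0,0,0]],[[-80,0,-200],[0,0,0]],[[-80,0,-200],[0,0,0]]]'; python3 m.py 13;python3 - <<'E'
from h import *
import pickle
D=pickle.load(open(f"d13.pkl","rb"));D0=pickle.load(open("d0.pkl","rb"))
for c in("top","side"):
    q,f=edgefit(D[c],[.543,.046,-.095]);print(c,gate(q),round(f,1))
cv2.imwrite("pics/end_top.png",D["top"]["img"][:,:,::-1]);cv2.imwrite("pics/end_side.png",D["side"]["img"][:,:,::-1])
for c in D:
    df=np.abs(D[c]["img"].astype(int)-D0[c]["img"]).max(2)
    cv2.imwrite(f"pics/df_{c}.png",(np.clip(df*4,0,255)).astype(np.uint8))
E
```

```text
clock: 35.83
position: [0.6325, -0.1962, 0.3912]
orientation: [-1.562, 1.564, -0.117]
force: [0.1, 0.4, 0.0]
grip_width: 0.0402
side [ 0.54058883  0.04784256 -0.09128758] 135.0313725490196 gate x -7.2 y 1.5 mm yaw 2.02 deg [291.3, 226.3, 353.1, 264.0]
top [ 0.54231597  0.04561808 -0.09556853] 55.0 gate x -5.2 y -0.5 mm yaw 1.77 deg [303.3, 183.3, 335.5, 243.4]
clock 36.025 tip now [ 0.6342 -0.1955  0.2055] jaw ang 82.95 F [ 0.43 -0.64  0.29] grip 0.0402
shift mm [131.  121.3 218.5] rotvec deg [ 0.2  -0.03  0.43] q [-0.47  0.47  1.26  0.    1.41 -1.92]
top gate x -5.8 y -0.7 mm yaw 1.79 deg -276.7
side gate x -6.0 y 0.2 mm yaw 1.89 deg -202.8
```

View pics/end_top.png

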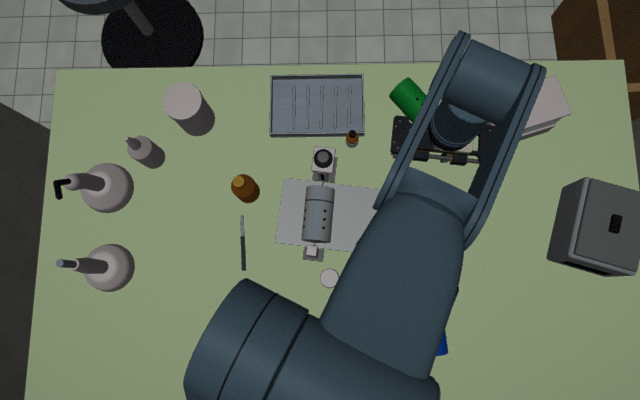

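View pics/end_side.png

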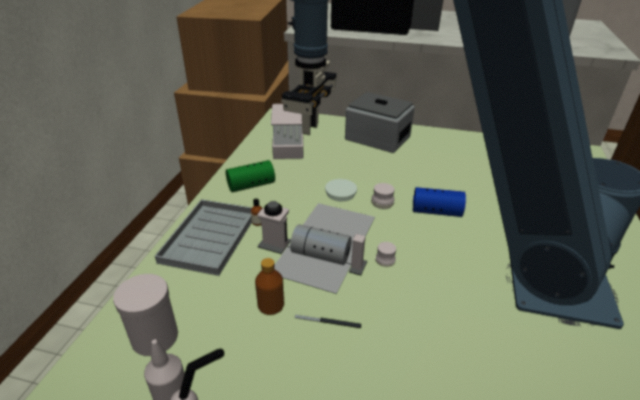

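View pics/df_side.png

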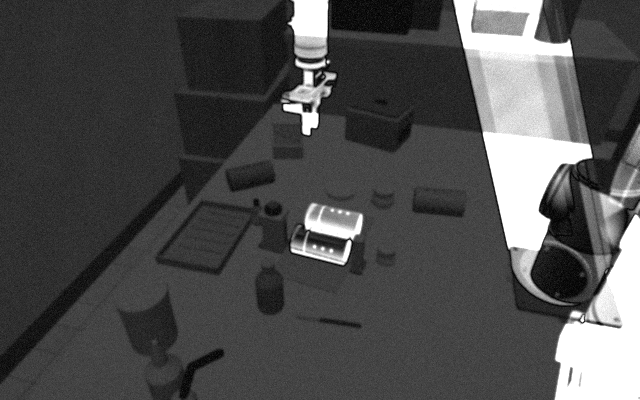

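In the side-view difference image only the drum and the arm have changed. The drum sits on the line, the button is up, and the arm is clear of everything. Handing in.

```bash
python3 -c "
from plant import workorder
print(workorder.hand_in())"
```

```text
the job is handed in; nothing more can be done
None
```

I rolled the grey steel drum to the black line with several strokes of the closed fingertips on its top. Then I pressed the scanner button fully and let it come up, and handed in at about 36 s.

**Drum position:** In the last check the drum was within about 1 mm of the line along the mat (top camera -0.7 mm, side +0.2 mm). Its axis is about 1.8–2° off the posts' line. It sits about 6 mm off centre towards the near post. The gate reference is itself uncertain by 1–1.5 mm; the alternative fit would make that 7 mm and about 2.2°.

**What did not work:** The drum started 3.5 mm off centre and about 1.9° askew, and rolling drifts along that skew. I tried dragging it along its axis with a firm press on top, but it only crept about 1 mm. During those tries the fingertip force briefly reached 57 N downward and 44 N sideways. That is above the 40 N figure given for the arm and gripper body, but it was on the fingertip only.

**Button:** I pressed it twice.
- **First press, closed fingers:** it stopped at 118 mm. I had expected 114 mm, so I took it for a partial press.
- **Second press, one finger:** it stopped at the same height. The force then fell from about 4 N to nothing by about 124 mm as I rose. That is 6 mm of travel, so both presses were probably full. The heights disagree with the stated 120/114 mm by about 4 mm, and I did not find out why.

**Surroundings:** In the before-and-after side view only the drum and the arm had changed. The top view looked the same, but the arm hid the dish and the large jar there.

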